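Brush plaque blanks with four crank turns and lean them to air

TASK

Lay every plaque blank flat in a nest of the hand-cranked brush bed, one blank to a nest, and with all of them in give the crank exactly four full turns clockwise (seen from above), counted from the raised pointer near which its handle stands and finishing over that pointer; never overshoot, since extra brushing spoils the face. Then lean every blank lengthwise on the sloped rack, its lower end on the ledge and its face flat on the two rails, and leave the things round about alone.

Things in the scene. Friction and masses are not known exactly. Their poses are not given: they have to be found in the camera images.
- plaque0_center (a point): centre of a flat rectangular wooden plaque blank, 110 mm long (its x axis), 50 mm wide (y), 10 mm thick (z), 80 g; all blanks are alike and either face or end may lead. Two or three are present, lying flat on the table between the rack and the brush bed; an absent one reads None. Grasp it across its 50 mm width at mid-length
- plaque1_center (a point): centre of a flat rectangular wooden plaque blank, 110 mm long (its x axis), 50 mm wide (y), 10 mm thick (z), 80 g; all blanks are alike and either face or end may lead. Two or three are present, lying flat on the table between the rack and the brush bed; an absent one reads None. Grasp it across its 50 mm width at mid-length
- plaque2_center (a point): centre of a flat rectangular wooden plaque blank, 110 mm long (its x axis), 50 mm wide (y), 10 mm thick (z), 80 g; all blanks are alike and either face or end may lead. Two or three are present, lying flat on the table between the rack and the brush bed; an absent one reads None. Grasp it across its 50 mm width at mid-length
- plaque0: the same plaque blank (origin at the centre of its underside, 5 mm below its centre point)
- plaque1: the same plaque blank (origin at the centre of its underside, 5 mm below its centre point)
- plaque2: the same plaque blank (origin at the centre of its underside, 5 mm below its centre point)
- brush_bed: grey hand-cranked brush bed fixed on the right of the table (the rack is on the left); 135 x 318 mm bed, round gearbox behind it. Origin on the table; x away from the robot (yaw within 0.15 rad), y left, z up. Three nests side by side at x -50 mm, y -100, 0, +100 mm; a black brush roller that touches nothing turns under them
- nest0 (a point): centre of a nest at rail-top height, 35 mm above the table (bed y -100 mm). A blank lies in it lengthwise along bed x, its centre 5 mm above this point; its middle 60 mm of length is free beneath and at both sides for fingers. Fences and end stops rise 10 to 12 mm above the rails and leave 4 mm play on every side
- nest1 (a point): centre of a nest at rail-top height, 35 mm above the table (bed y 0 mm). A blank lies in it lengthwise along bed x, its centre 5 mm above this point; its middle 60 mm of length is free beneath and at both sides for fingers. Fences and end stops rise 10 to 12 mm above the rails and leave 4 mm play on every side
- nest2 (a point): centre of a nest at rail-top height, 35 mm above the table (bed y 100 mm). A blank lies in it lengthwise along bed x, its centre 5 mm above this point; its middle 60 mm of length is free beneath and at both sides for fingers. Fences and end stops rise 10 to 12 mm above the rails and leave 4 mm play on every side
- crank_axis (a point): point on the vertical crank axis, behind the nests at bed x = +65 mm, at the height of the middle of the handle's grip (114 mm above the table)
- crank_handle (a point): centre of the upright white crank handle, a sleeve 22 mm in diameter and 52 mm tall (86 to 138 mm above the table), 50 mm from the crank axis; it spins freely on its pin, so it can be held tight with the tool's yaw kept constant while it goes round
- crank (a joint): crank angle, rad: 0 = handle over the raised pointer on the gearbox's far side (bed +x); grows clockwise from above and keeps counting (6.283 a turn; four turns past the pointer = 25.13). Starts within 0.6 of 0 either way; stop at -1.2, none after the fourth turn; friction (about 3 N at the handle), stays where left. Handle in bed frame: x 65 + 50 cos q, y -50 sin q mm
- rack_slope: sloped face of the wooden rack fixed on the table, 300 mm wide, 35 degrees from level, facing up and to the right. Origin: middle of the line where ledge meets slope, 30 mm above the table; x up the slope (level part to the left, world +y, within 0.25 rad), y along the rack (towards the robot), z square out of the slope. Ledge 14 mm high. Two rails cover x 4-32 and 80-108 mm; open between them, so fingertips fit there
- rack_home (a point): on the slope face in the rack's middle, 55 mm up from the ledge. A blank leaned home at mid-rack has its centre 5 mm out from here, its length up the slope; three fit side by side at -92, 0, +92 mm along the rack (rack_slope's y)
- calculator: bystander: pocket calculator; leave it alone
- stapler: bystander: desk stapler; leave it alone
- tape_measure: bystander: tape measure; leave it alone
- mug: bystander: spotted mug; leave it alone

How it is judged:
By the outcome, as a careful person would: the job done as asked, in the order asked, and still so for the second after the job is handed in, with the robot touching nothing.
Of plaque0, plaque1, plaque2 only 2 to 3 are there at a start; the rules pass over those that are not, and their reading is None.
At some moment in a run one of plaque0, plaque1, plaque2 may be knocked a few centimetres aside while the robot is not near it.
Once in a run the grip may slacken for a moment while it holds something.
It also fails if it takes over 210 s, if anything falls off the work surface, if the arm or the gripper's body presses on something with over 40 N, if the wrist force passes 120 N, or if a joint passes its speed limit or range.

ROBOT

A 6-joint arm with a two-finger parallel gripper is mounted at the origin on a cart in front of the work surface, level with it; the furniture and walls round the work are solid. World frame = base frame: x ahead of the robot, y to its left, z up, the work surface at z = 0. Lengths are in m, angles in rad, forces in N, time in s.
With the tool pointing down it reaches from about 0.275 to 0.975 m from the base axis. Payload 8.4 kg.
Tool frame: the origin (TCP) lies at the centre of the arm's flange, where the gripper is bolted on; the fingertips stand 190 mm ahead of it and the grasp point (between the pads) lies 171 mm ahead of it (r.hold_point_z is the distance from the TCP to the grasp point, in m); z points along the fingers, y is the line along which they close (so a half turn about z gives the same grasp; the last joint's range is limited). The gripper opens to 92 mm and grips with 3 to 60 N. Pads are 20 mm wide; open, the fingers measure 128 mm over their backs; the gripper's body (75 mm by 189 mm) begins 69 mm behind the grasp point.
Start: joints at [-1.234, 0.353, 1.633, -0, 1.155, -0.002], TCP at [0.208, -0.589, 0.405] pointing down, gripper open.
Joint ranges: [-2.63, 2.63], [-0.92, 2.1], [0.06, 2.66], [-1.3, 4.44], [0, 2.69], [-3.02, 3.02]. Speed limits (rad/s): [2.22, 2.22, 2.79, 3.14, 3.14, 3.14].

INTERFACE

Orientations are given as a rotation vector (axis times angle).
In Python, from cell import status, grab_frame, calibration, workorder, models, r gives the robot as it stands.
- The arm moves only by the shell command python3 -m handwheel 'ROWS' [FORCE]. ROWS is JSON, a list that holds one entry, the list of rows, each a list of 5 numbers: the finger opening in cm, from 0 to 9.19, then the shift along the tool's x, y, z in cm, then the turn about the tool's z in rad. In form: [[[hand, dx, dy, dz, twist], ...]]. A call has 1 to 8 rows; each row is the pose to reach, as a shift and turn from the pose commanded when the call began, along the tool's axes at that moment; what a row does not reach only later rows make up. A row lasts 1/10 s, in which the tool goes at most 50 mm and 8.59 degrees, less where a joint would pass 70% of its speed; a pose out of reach is approached as far as the arm can. A call with a gripper value outside its range is refused whole. The fingers move at their own pace and stop on an object; FORCE is the grip in N (left out, the last holds). Time passes only in rows, so rows that repeat a pose let the fingers close. It gives the time, the measured TCP pose, the force, the opening and the grip force at its end, in the units of the state.
- status.get_obs(): the state, without advancing time (a new reading comes with each control period).
- grab_frame(name): name is "scene" or "top"; returns (picture, depth): 400x640x3 uint8, red, green, blue; 400x640 float32, m along the optical axis (not along the pixel's ray), 0 where there is no reading.
- calibration(name): a dict with "intrinsics" (3x3 intrinsics, pixels), "origin" and "orientation" of the camera in the world. Camera axes: x right, y up, looking along -z (the intrinsics and any distortion apply to the point x, -y, -z); pixel columns grow to the right and rows downward; lengths in m; the calibration is good to about 2 mm. A picture is of the moment at which its call begins. calibration takes no time and is no camera call.
- workorder.finish_job(): hands the job in; it is judged then, once.
Trained networks look in the newest picture that a camera, given by its name, has taken for a name from the list of things; names that differ only in an ending like _2 or _b are one class to them, and where a whole thing is asked for, a point or a joint stands for the part that bears it (a point fixed in the world has none). Each returns a list of dicts, best first, with "p" (0 to 1); they miss things now and then, are a little off and sometimes report something else, mostly with a low value. They report only what shows in the picture. A call takes as long as a camera call.
- models.recognise(camera, label): "rect" ([left, top, width, height] as shares, 0 to 1, of the picture: columns of its width, rows of its height, round what is visible of it).
The state is a dict: "time": time; "joints": joint angles; "joint_vel": joint speeds; "joint_torque": joint torques, N m; "ee_pos": TCP position; "ee_rot": TCP orientation; "force": force on the tool from outside, world axes, zero at the start; "wrist_torque": the same for the moment, N m; "grip_width": opening from 0.0 (shut) to 1.0 (fully open); "grasp_force": force on a finger pad.
Only numpy, scipy, OpenCV 4.12 (cv2) and the standard library are available. Lean on these libraries where they do the work, as an engineer would, in place of code of your own. Each camera call takes 0.05 s, during which the arm holds its last target. There are 200 camera calls.

## Working session

There is one attempt and no reset: what is moved stays moved. The work goes in short steps, Python scripts to look and compute and a shell command to move; the robot and the scene stay as the last step left them, time stands still between calls to the robot, and variables do not carry over. Pictures are saved under pics/ and viewed, at most 14 in all, crops included, and the job is handed in when it is done.

```bash
ls; mkdir -p pics; cat > h.py <<'E'
import numpy as np, cv2
from scipy.spatial.transform import Rotation as R
from cell import status, grab_frame, calibration, workorder, models, r
def cam(n):
    c=calibration(n); K=np.array(c["intrinsics"]); o=np.array(c["origin"]); q=np.array(c["orientation"])
    M=q if q.shape==(3,3) else R.from_rotvec(q).as_matrix()
    return c,K,o,M
def cloud(n,d):
    c,K,o,M=cam(n); v,u=np.mgrid[0:d.shape[0],0:d.shape[1]]
    x=(u-K[0,2])/K[0,0]*d; y=(v-K[1,2])/K[1,1]*d
    return np.stack([x,-y,-d],-1)@M.T+o
def save(n,img,s=1.25):
    cv2.imwrite(n,cv2.resize(img[...,::-1],None,fx=s,fy=s))
E
python3 - <<'E'
from h import *
s=status.get_obs(); print({k:np.round(v,3) for k,v in s.items()})
for n in("top","scene"):
    print(calibration(n)); p,d=grab_frame(n); save(f"pics/{n}0.png",p); np.savez(f"{n}0.npz",p=p,d=d)
    P=cloud(n,d)
    for l in ["plaque0","brush_bed","crank_handle","rack_slope","mug","stapler","calculator","tape_measure"]:
        for m in models.recognise(n,l)[:4]:
            x,y,w,h=m["rect"]; u,v=int((x+w/2)*640),int((y+h/2)*400)
            print(n,l,round(m["p"],2),np.round([x*640,y*400,w*640,h*400]),np.round(P[v,u],3))
E
```

```text
pics
{'time': np.float64(0.0), 'joints': array([-1.234,  0.354,  1.634,  0.   ,  1.155, -0.002]), 'joint_vel': array([ 0.   , -0.   , -0.   ,  0.   ,  0.001,  0.001]), 'joint_torque': array([-4.0000e-03, -5.9385e+01, -3.3422e+01,  7.0000e-02,  2.3000e-02,
       -0.0000e+00]), 'ee_pos': array([ 0.208, -0.589,  0.404]), 'ee_rot': array([-3.095, -0.529,  0.   ]), 'force': array([ 0.704,  0.407, -0.14 ]), 'wrist_torque': array([0.011, 0.061, 0.004]), 'grasp_force': np.float64(0.0), 'grip_width': np.float64(1.007)}
{'intrinsics': array([[432.97201091,   0.        , 321.40872417],
       [  0.        , 432.97201091, 203.00745175],
       [  0.        ,   0.        ,   1.        ]]), 'origin': array([0.39847434, 0.03015628, 1.72054088]), 'orientation': array([ 0.0615108 , -0.05772529, -1.55794934])}
top plaque0 0.77 [295. 168.  31.  18.] [0.633 0.082 0.002]
top plaque0 0.57 [349. 180.  85.  66.] [ 0.491 -0.236  0.036]
top plaque0 0.53 [301. 211.  31.  16.] [0.465 0.056 0.019]
top brush_bed 0.89 [347. 179.  87.  71.] [ 0.487 -0.233  0.032]
top crank_handle 0.41 [298. 172.  30.  14.] [0.625 
[... 938 characters left out ...]
ene plaque0 0.65 [291. 228.  28.  14.] [0.462 0.048 0.01 ]
scene plaque0 0.37 [392. 215.  12.  14.] [ 0.598 -0.251  0.12 ]
scene brush_bed 0.59 [319. 217.  94.  83.] [ 0.475 -0.219  0.019]
scene crank_handle 0.43 [393. 215.  12.  15.] [ 0.597 -0.256  0.118]
scene rack_slope 0.84 [249. 186.  67.  48.] [ 0.582  0.302 -0.003]
scene mug 0.62 [318. 213.  24.  13.] [0.62  0.067 0.01 ]
scene mug 0.47 [248. 183.  10.  20.] [0.57  0.482 0.029]
scene mug 0.29 [316. 214.  95.  89.] [ 0.481 -0.207  0.011]
scene stapler 0.59 [441. 275.  55.  32.] [ 0.216 -0.641  0.236]
scene tape_measure 0.68 [316. 213.  97.  90.] [ 0.479 -0.212  0.014]
scene tape_measure 0.62 [421. 285.  32.  25.] [ 0.419 -0.496  0.041]
```

```bash
python3 - <<'E'
from h import *
z=np.load("top0.npz"); p=z["p"]; save("pics/topc.png",p[150:270,240:440],4)
print(calibration("top").keys())
E
```

```text
dict_keys(['intrinsics', 'origin', 'orientation'])
```

View pics/top0.png

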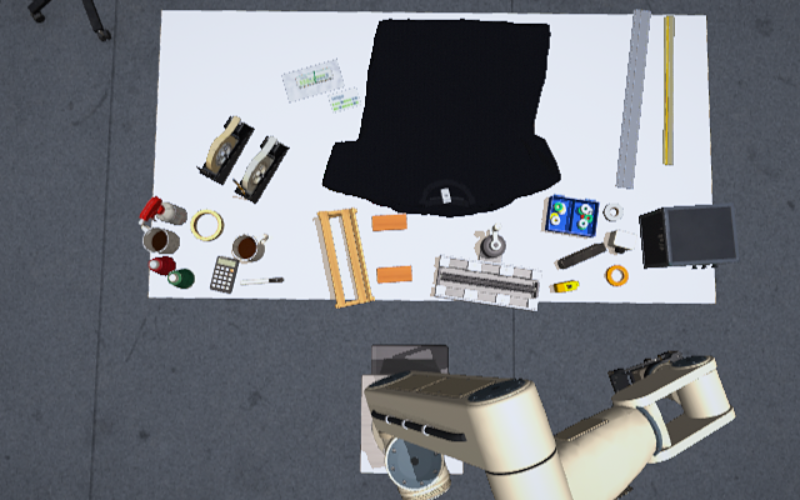

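View pics/topc.png

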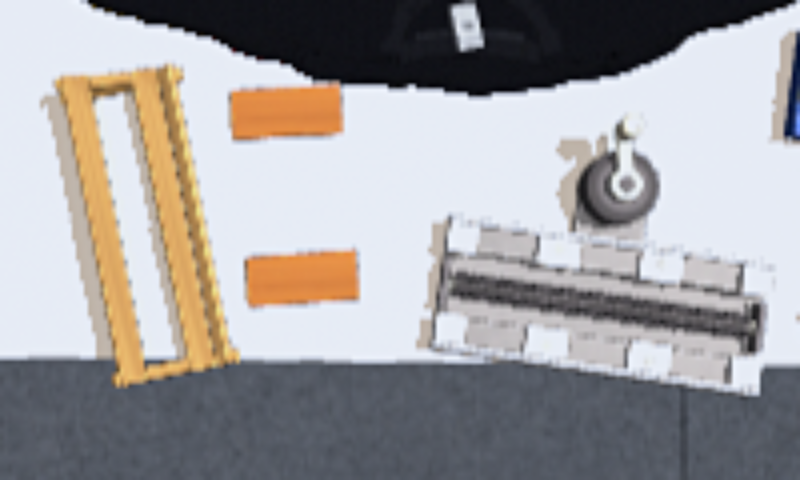

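View pics/scene0.png

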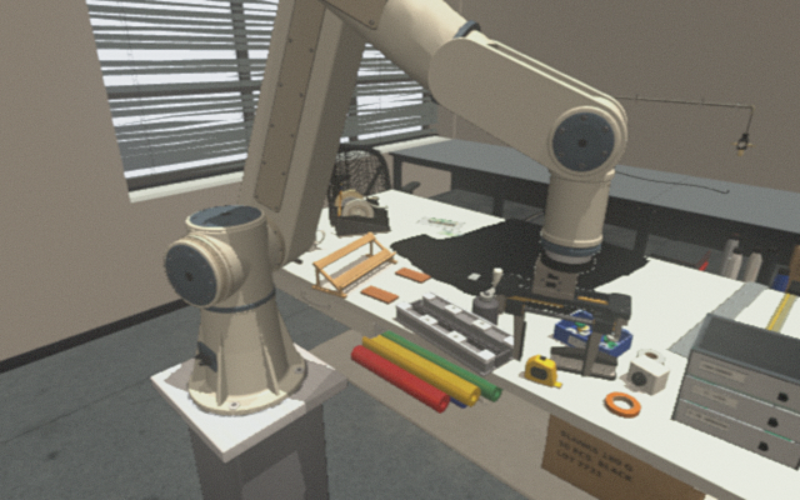

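The top view shows two orange blanks, at crop px (287,111) and (302,278), with no third. The bed is at about (595,300), the crank hub at (626,183) with its handle at (629,125), and the rack at (150,225). Next I'll measure them accurately.

```bash
cat >> h.py <<'E'
def ray(n,u,v,z):
    c,K,o,M=cam(n); u=np.asarray(u,float);v=np.asarray(v,float)
    d=np.stack([(u-K[0,2])/K[0,0],-(v-K[1,2])/K[1,1],-np.ones_like(u)],-1)@M.T
    return o+d*((z-o[2])/d[...,2])[...,None]
def rectfit(P):
    c,(w,h),a=cv2.minAreaRect((P[:,:2]*1000).astype(np.float32))
    if w<h: w,h,a=h,w,a+90
    return np.round([c[0],c[1],w,h],1),round(((a+90)%180-90),1)
def orange(p):
    q=cv2.cvtColor(p,cv2.COLOR_RGB2HSV)
    return (q[...,0]>=5)&(q[...,0]<=14)&(q[...,1]>170)&(q[...,2]>150)
def plaques(p,n="top",z=.01,P=None):
    k,L,S,C=cv2.connectedComponentsWithStats(orange(p).astype(np.uint8)); out=[]
    for i in range(1,k):
        if 200<S[i,4]<900:
            v,u=np.nonzero(L==i); X=ray(n,u,v,z); m=X.mean(0); w,V=np.linalg.eigh(np.cov(X[:,:2].T))
            e=V[:,1]*np.sign(V[1,1]); out.append((np.round(m*1000,1),"ang %.1f"%np.degrees(np.arctan2(e[1],e[0])),"size",np.round(np.sqrt(12*w[::-1])*1000,1),S[i,4]))
    return out
E
python3 - <<'E'
from h import *
z=np.load("top0.npz"); p,d=z["p"],z["d"]; P=cloud("top",d)
for q in plaques(p): print(q)
Z=P[...,2]
m=(P[...,0]>.3)&(P[...,0]<.7)&(P[...,1]>-.45)&(P[...,1]<-.05)
print("table noise",Z[(P[...,0]>.45)&(P[...,0]<.6)&(P[...,1]>-.05)&(P[...,1]<0.0)].std(),Z[(P[...,0]>.45)&(P[...,0]<.6)&(P[...,1]>-.05)&(P[...,1]<0.0)].mean())
print(np.histogram(Z[m],bins=np.arange(-.01,.16,.005)))
np.set_printoptions(linewidth=250)
print((Z[195:255,345:436:2]*1000).round().astype(int)[::2])
m2=m&(Z>.1); v,u=np.nonzero(m2); print(np.c_[u,v,(P[m2]*1000).round()])
rm=(P[...,0]>.3)&(P[...,0]<.75)&(P[...,1]>.1)&(P[...,1]<.35)
print((Z[165:255:4,250:305:2]*1000).round().astype(int))
E
```

```text
(array([629.6,  76.9,  10. ]), 'ang 93.4', 'size', array([103.6,  43.9]), np.int32(284))
(array([464.5,  59.4,  10. ]), 'ang 94.7', 'size', array([103.7,  44. ]), np.int32(292))
table noise 0.004033211725624904 -0.0022675593494534655
(array([ 938, 1959, 1443,  640,  276,  162,  227,  456,  597,  461,  380,
        270,   57,   39,   69,   66,   24,   19,   37,   22,    3,    1,
          2,    2,    3,    0,    3,    5,    9,   10,    5,    0,    0]), array([-0.01 , -0.005,  0.   ,  0.005,  0.01 ,  0.015,  0.02 ,  0.025,
        0.03 ,  0.035,  0.04 ,  0.045,  0.05 ,  0.055,  0.06 ,  0.065,
        0.07 ,  0.075,  0.08 ,  0.085,  0.09 ,  0.095,  0.1  ,  0.105,
        0.11 ,  0.115,  0.12 ,  0.125,  0.13 ,  0.135,  0.14 ,  0.145,
        0.15 ,  0.155]))
[[  -4  -10    0 ...   -6   -7   -2]
 [   0   -5   -2 ...    0   -3   -2]
 [  -5    1   -5 ...    3    2   -6]
 ...
 [-911 -918 -907 ... -914 -892 -886]
 [-926 -912 -918 ... -921 -905 -904]
 [-915 -920 -903 ... -921 -921 -910]]
[[ 396.  179.  611. -239.  135.]
 [ 397.  179.  611. -242.  139.]
 [ 398.  179.  612. -247.  131.]
 [ 399. 
[... 3770 characters left out ...]
6   -2    5   -1    0   -3   -3   85   84   82   72    2   -5   -8  -10    0   41   40   41   28   19   42    4    4   -2    0]
 [-912 -896 -933 -922 -909 -924 -893 -910 -908 -902   88   87   78 -898 -911   60   54   47   46   41   36   31   21   32 -911 -909 -900 -919]
 [-912 -914 -905 -913 -921 -897 -912 -907 -889   89   90   88   82   77 -905 -914 -908 -916 -909 -907 -907 -899 -918 -914 -923 -903 -897 -901]
 [-919 -918 -909 -921 -913 -902 -915 -901 -900 -908 -904 -902 -921 -916 -922 -912 -913 -905 -910 -909 -929 -906 -928 -903 -910 -899 -911 -898]
 [-925 -911 -908 -900 -915 -904 -916 -920 -891 -916 -930 -903 -923 -919 -916 -920 -913 -904 -915 -900 -892 -911 -898 -906 -910 -902 -907 -906]]
```

```bash
python3 - <<'E'
from h import *
z=np.load("top0.npz"); p,d=z["p"],z["d"]; P=cloud("top",d);Z=cv2.medianBlur(P[...,2].astype(np.float32),3)
a=p[172:252,340:440]; h=np.clip(Z[172:252,340:440]/.1,0,1)*255
b=cv2.cvtColor(h.astype(np.uint8),cv2.COLOR_GRAY2RGB)
save("pics/bed.png",np.vstack([cv2.resize(a,(800,640),interpolation=cv2.INTER_NEAREST)])[:600],1)
m=(Z>.02)&(Z<.07)&(P[...,0]>.35)&(P[...,1]<-.05)&(P[...,1]>-.42); m[:,:345]=0
q=cv2.cvtColor(p,cv2.COLOR_RGB2HSV); w=m&(q[...,2]>220)&(q[...,1]<30)
k,L,S,C=cv2.connectedComponentsWithStats(w.astype(np.uint8))
for i in range(1,k):
    if S[i,4]>15: print(S[i],C[i].round(1),np.round(ray("top",*C[i],.046)*1000,1),(Z[L==i].mean()*1000).round(1))
E
```

```text
[353 152   7  10  35] [356.1 155.3] [714.9 -98.3  46. ] 27.1
[352 205   8   8  54] [355.6 208.6] [506.  -97.6  46. ] 42.2
[374 208  11   9  76] [379.3 212. ] [ 493.7 -189.7   46. ] 42.8
[400 211  11  10  78] [405.  215.8] [ 480.2 -288.9   46. ] 43.3
[426 215   8  11  57] [429.3 219.3] [ 467.9 -382.8   46. ] 42.3
[349 229   8   9  54] [352.4 232.4] [413.8 -85.9  46. ] 42.1
[371 232  13   9  82] [376.3 236. ] [ 401.  -178.3   46. ] 42.3
[397 236  11   9  78] [402.  239.7] [ 388.1 -277.3   46. ] 43.4
[419 238  12  10  63] [425.7 243.1] [ 376.2 -368.3   46. ] 41.2
```

View pics/bed.png

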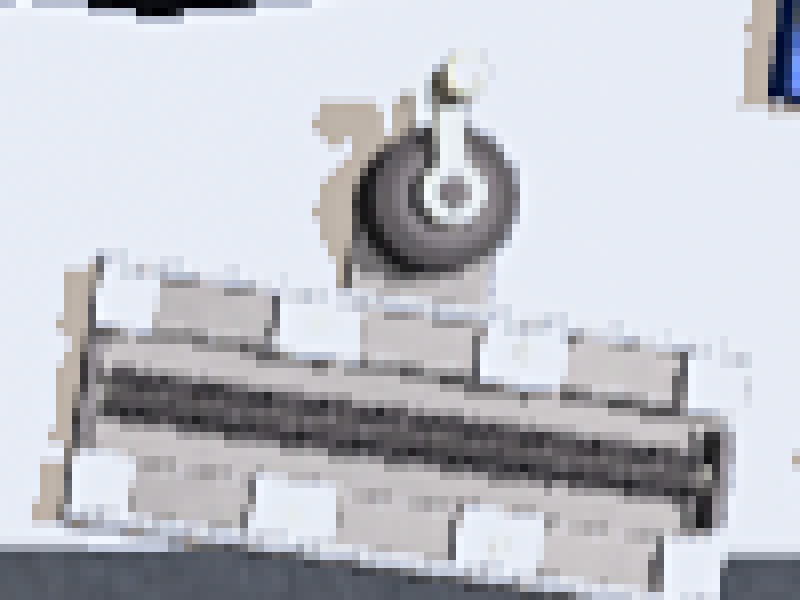

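```bash
python3 - <<'E'
from h import *
z=np.load("top0.npz"); p,d=z["p"],z["d"]; P=cloud("top",d);Z=P[...,2]
print("hub",ray("top",396.4,195.5,.09),"handle",ray("top",397.9,180.6,.138))
print("models handle", ray("top",397,184,.138))
q=cv2.cvtColor(p,cv2.COLOR_RGB2HSV)
w=(q[...,0]>8)&(q[...,0]<25)&(q[...,1]>70)&(q[...,2]>120)
g=np.zeros_like(w); g[160:255,245:306]=1; w&=g&~orange(p)|(g&(np.arange(640)<296)[None])
Zm=cv2.medianBlur(Z.astype(np.float32),3)
for nm,lo,hi,h in(("up",.068,.12,.084),("low",.022,.058,.040),("all",.022,.12,.06)):
    m=w&(Zm>lo)&(Zm<hi); k,L,S,C=cv2.connectedComponentsWithStats(m.astype(np.uint8),connectivity=8)
    i=1+S[1:,4].argmax(); v,u=np.nonzero(L==i); X=ray("top",u,v,h); print(nm,S[i],rectfit(X),(X.mean(0)*1000).round(1))
    ww,V=np.linalg.eigh(np.cov(X[:,:2].T)); print(np.degrees(np.arctan2(*V[::-1,1])),np.sqrt(12*ww)*1000)
a=p[160:255,240:310]; save("pics/rack.png",cv2.resize(a,(420,570),interpolation=cv2.INTER_NEAREST),1)
E
```

```text
hub [ 0.55451887 -0.24829791  0.09      ] handle [ 0.6050428  -0.24567471  0.138     ]
models handle [ 0.59241584 -0.24235051  0.138     ]
up [254 169  25  78 554] (array([505.7, 248.8, 298.4,  38.3]), 13.5) [503.4 246.5  84. ]
-167.49009749552096 [ 27.17409735 305.44166927]
low [266 167  32  78 851] (array([518.6, 190. , 298. ,  69.6]), 12.0) [519.  179.7  40. ]
-167.61856152736445 [ 48.22134225 308.64722402]
all [ 254  167   44   80 1427] (array([515.8, 211.1, 302.8, 114.5]), 12.0) [513.  206.6  60. ]
-167.0000475344298 [129.19245544 310.746136  ]
```

View pics/rack.png

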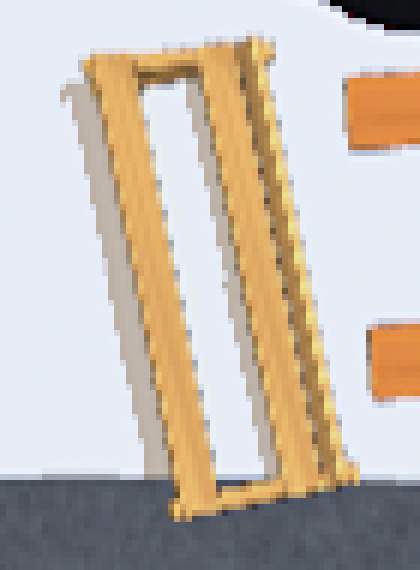

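```bash
python3 - <<'E'
from h import *
z=np.load("top0.npz"); p=z["p"]; q=cv2.cvtColor(p,cv2.COLOR_RGB2HSV)
w=((q[...,0]>8)&(q[...,0]<25)&(q[...,1]>70)&(q[...,2]>120))
a=np.radians(12.5); ux=np.array([-np.sin(a),np.cos(a)]); uy=np.array([-np.cos(a),-np.sin(a)])
O=np.array([.520,.171])
for it in range(2):
    # subpixel samples: bilinear upsample of mask x8
    v,u=np.mgrid[165:255:.25,245:300:.25]
    W=cv2.remap(w.astype(np.float32),u.astype(np.float32),v.astype(np.float32),cv2.INTER_LINEAR)
    X=ray("top",u,v,.06)
    for k in range(6):
        s=(X[...,:2]-O)@ux; X=ray("top",u.ravel(),v.ravel(),0.0).reshape(X.shape) if 0 else None
        h=.03+np.clip(s,0,.1)*np.tan(np.radians(35))
        c,K,o,M=cam("top"); dd=np.stack([(u-K[0,2])/K[0,0],-(v-K[1,2])/K[1,1],-np.ones_like(u)],-1)@M.T
        X=o+dd*((h-o[2])/dd[...,2])[...,None]
    s=((X[...,:2]-O)@ux)*1000; t=((X[...,:2]-O)@uy)*1000
    for t0,t1 in((-110,-40),(-40,40),(40,110)):
        pr=[W[(abs(s-k)<.75)&(t>t0)&(t<t1)].mean() for k in range(-30,110,2)]
        pr=np.array(pr); S=np.arange(-30,110,2); e=[round(S[i]+2*(.5-pr[i])/(pr[i+1]-pr[i]),1) for i in range(len(S)-1) if (pr[i]-.5)*(pr[i+1]-.5)<0]
        print(t0,e)
    m=(s>70)&(s<88); pr=np.array([W[m&(abs(t-k)<1)].mean() for k in range(-180,180,2)]); S=np.arange(-180,180,2)
    print("ends",[S[i] for i in range(len(S)-1) if (pr[i]-.5)*(pr[i+1]-.5)<0])
    break
E
```

```text
-110 [np.float64(-14.6), np.float64(27.7), np.float64(65.2), np.float64(89.3)]
-40 [np.float64(-14.2), np.float64(27.7), np.float64(65.1), np.float64(89.1)]
40 [np.float64(-13.9), np.float64(27.5), np.float64(65.0), np.float64(89.2)]
ends [np.int64(-154), np.int64(146)]<stdin>:21: RuntimeWarning: Mean of empty slice.
  ret = ret.dtype.type(ret / rcount)
```

```bash
cat >> h.py <<'E'
def to(*T):
    s=status.get_obs(); M=R.from_rotvec(s["ee_rot"]).as_matrix(); g=np.array(s["ee_pos"])+M[:,2]*r.hold_point_z
    psi=np.arctan2(M[1,0],M[0,0])
    print("t %.1f grasp mm"%s["time"],(g*1000).round(1),"psi %.1f"%np.degrees(psi),"tilt %.3f"%M[2,2],"w %.1f mm gf %.1f"%(s["grip_width"]*92,s["grasp_force"]),"F",np.round(s["force"],1))
    for x,y,z,a in T:
        tw=-(np.radians(a)-psi); tw=(tw+np.pi/2)%np.pi-np.pi/2
        print("  rows cm",(((np.array([x,y,z])/1000-g)@M)*100).round(2),"twist %.3f"%tw)
E
python3 - <<'E'
from h import *
to((464.5,59.4,150,94.7),(629.6,76.9,150,93.4),(453.8,-134.4,150,-7.45))
E
```

```text
t 0.9 grasp mm [ 207.7 -589.5  233.3] psi 19.4 tilt -1.000 w 92.0 mm gf 0.0 F [-0.9  0.5  0.3]
  rows cm [ 45.78 -52.67   8.33] twist -1.314
  rows cm [ 61.94 -48.83   8.33] twist -1.291
  rows cm [ 38.33 -34.74   8.33] twist 0.469
```

```bash
python3 -m handwheel '[[[8,10,-11.5,0,0],[8,20,-23,0,-0.3],[8,30,-34.5,0,-0.6],[8,40,-46,2,-0.9],[8,45.8,-52.7,5,-1.314],[8,45.8,-52.7,5,-1.314],[8,45.8,-52.7,5,-1.314],[8,45.8,-52.7,5,-1.314]]]' 20; python3 -c "
from h import *
to((464.5,59.4,150,94.7))"
```

```text
time: 1.7
ee_pos: [0.3548, -0.2166, 0.3836]
ee_rot: [2.408, 2.016, 0.001]
force: [0.4, -0.3, -0.5]
grip_width: 0.868
grasp_force: 0.0
t 1.7 grasp mm [ 355.  -216.7  212.2] psi 79.9 tilt -1.000 w 79.9 mm gf 0.0 F [ 0.4 -0.3 -0.5]
  rows cm [29.11  5.93  6.21] twist -0.258
```

```bash
python3 -m handwheel '[[[8,29.1,5.9,6.2,-0.258],[8,29.1,5.9,6.2,-0.258],[8,29.1,5.9,6.2,-0.258],[8,29.1,5.9,6.2,-0.258],[8,29.1,5.9,6.2,-0.258],[8,29.1,5.9,6.2,-0.258],[8,29.1,5.9,6.2,-0.258],[8,29.1,5.9,6.2,-0.258]]]'; python3 -c "
from h import *
to((464.5,59.4,150,94.7))"
```

```text
time: 2.5
ee_pos: [0.4653, 0.0581, 0.3211]
ee_rot: [-2.132, -2.307, 0.001]
force: [-0.2, 0.3, 0.3]
grip_width: 0.87
grasp_force: 0.0
t 2.5 grasp mm [465.1  58.1 149.7] psi 94.5 tilt -1.000 w 80.1 mm gf 0.0 F [-0.2  0.3  0.3]
  rows cm [ 0.14 -0.05 -0.03] twist -0.003
```

```bash
python3 -m handwheel '[[[8,0.14,-0.05,4,0],[8,0.14,-0.05,8,0],[8,0.14,-0.05,10.5,0],[8,0.14,-0.05,12,0],[8,0.14,-0.05,12.6,0],[8,0.14,-0.05,12.85,0],[8,0.14,-0.05,12.85,0],[8,0.14,-0.05,12.85,0]]]'; python3 -c "
from h import *
to((464.5,59.4,20.5,94.7))"; python3 -m handwheel '[[[4,0,0,0,0],[4,0,0,0,0],[4,0,0,0,0],[4,0,0,0,0],[4,0,0,0,0],[4,0,0,0,0],[4,0,0,0,0],[4,0,0,0,0]]]' 20
```

```text
time: 3.3
ee_pos: [0.465, 0.0582, 0.1938]
ee_rot: [2.135, 2.303, 0.002]
force: [-0.6, -0.1, 0.3]
grip_width: 0.868
grasp_force: 0.0
t 3.3 grasp mm [465.3  58.2  22.4] psi 94.3 tilt -1.000 w 79.9 mm gf 0.0 F [-0.6 -0.1  0.3]
  rows cm [ 0.13 -0.07  0.19] twist -0.006
time: 4.1
ee_pos: [0.4647, 0.0585, 0.1931]
ee_rot: [2.135, 2.304, 0.0]
force: [0.3, 0.2, 5.7]
grip_width: 0.538
grasp_force: 20.0
```

```bash
python3 -m handwheel '[[[4,0,0,-2,0],[4,0,0,-5,0],[4,0,0,-9,0],[4,0,0,-12,0],[4,0,0,-13,0],[4,0,0,-13,0]]]'; python3 -c "
from h import *
to((453.8,-134.4,150,-7.45))"
```

```text
time: 4.7
ee_pos: [0.4649, 0.0585, 0.3237]
ee_rot: [2.134, 2.303, 0.003]
force: [-0.9, 0.2, -1.5]
grip_width: 0.542
grasp_force: 20.0
t 4.7 grasp mm [465.3  58.5 152.3] psi 94.4 tilt -1.000 w 49.8 mm gf 20.0 F [-0.9  0.2 -1.5]
  rows cm [-19.15  -2.61   0.22] twist -1.365
```

```bash
python3 -m handwheel '[[[4,-5,-0.7,0.2,-0.15],[4,-10,-1.4,0.2,-0.3],[4,-15,-2,0.2,-0.45],[4,-19.15,-2.6,0.2,-0.6],[4,-19.15,-2.6,0.2,-0.75],[4,-19.15,-2.6,0.2,-0.9],[4,-19.15,-2.6,0.2,-1.05],[4,-19.15,-2.6,0.2,-1.2]]]'; python3 -m handwheel '[[[4,0,0,0,-0.15],[4,0,0,0,-0.165],[4,0,0,0,-0.165],[4,0,0,0,-0.165]]]'; cat >> h.py <<'E'
def nestview(f,s=8):
    p,d=grab_frame("top"); save(f,cv2.resize(p[172:252,340:440],(800,640),interpolation=cv2.INTER_NEAREST)[:600],1); return p
E
python3 -c "
from h import *
to((453.8,-134.4,80,-7.45))
p=nestview('pics/n2.png')"
```

```text
time: 5.5
ee_pos: [0.4524, -0.1347, 0.3186]
ee_rot: [-0.588, -3.083, -0.001]
force: [-0.2, -0.1, -1.4]
grip_width: 0.543
grasp_force: 2.0
time: 5.9
ee_pos: [0.453, -0.1344, 0.3201]
ee_rot: [-0.345, -3.121, -0.0]
force: [-0.0, 0.1, -0.6]
grip_width: 0.54
grasp_force: 20.0
t 5.9 grasp mm [ 452.8 -134.3  148.7] psi 167.4 tilt -1.000 w 49.7 mm gf 20.0 F [-0.   0.1 -0.6]
  rows cm [-0.11  0.01  6.87] twist -0.090
```

View pics/n2.png

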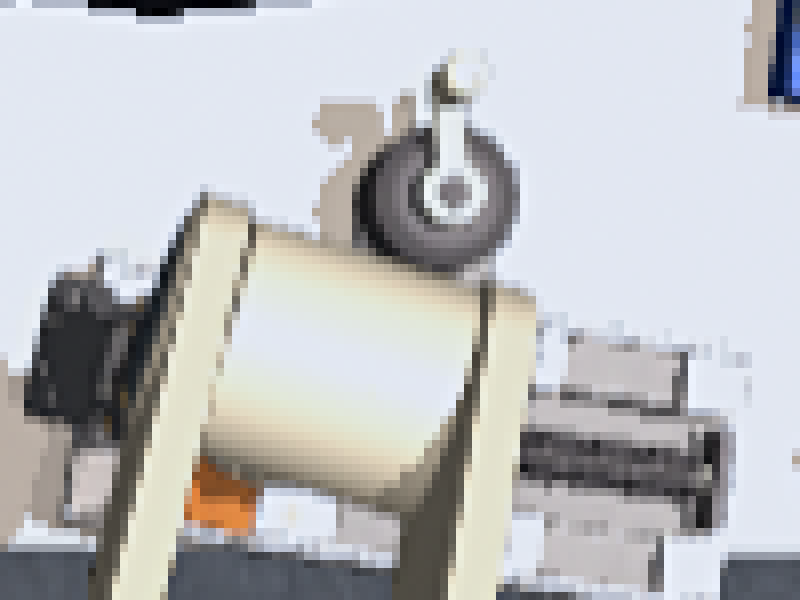

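Here the arm hides most of the blank in the top view, apart from an orange near end at about (225,495). The grip also slackened briefly (2 N), so I'll check with the scene camera.

```bash
python3 -c "
from h import *
p,d=grab_frame('scene'); np.savez('s1.npz',p=p,d=d)
save('pics/s1.png',cv2.resize(p[150:290,270:470],(800,560),interpolation=cv2.INTER_CUBIC),1)
P=cloud('scene',d); m=orange(p)&(P[...,2]>.05)&(P[...,2]<.2); X=P[m]; print(m.sum(),(X.mean(0)*1000).round(),(X.min(0)*1000).round(),(X.max(0)*1000).round())
"
```

```text
<string>:5: RuntimeWarning: Mean of empty slice.
  ret = um.true_divide(
Traceback (most recent call last):
ValueError: zero-size array to reduction operation minimum which has no identity
```

View pics/s1.png

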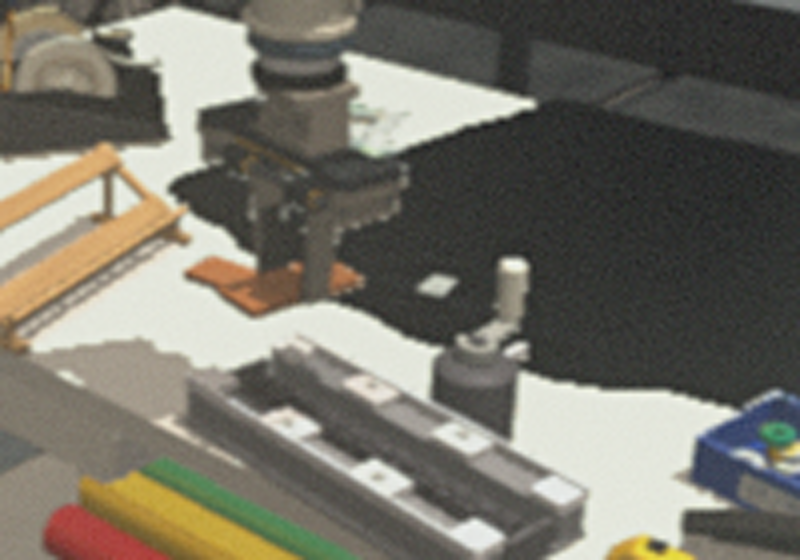

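```bash
cat >> h.py <<'E'
def proj(n,X):
    c,K,o,M=cam(n); q=(np.asarray(X)-o)@M; return np.stack([K[0,0]*q[...,0]/-q[...,2]+K[0,2],-K[1,1]*q[...,1]/-q[...,2]+K[1,2]],-1)
def corners(c,a,L=.11,W=.05):
    a=np.radians(a); e=np.array([np.cos(a),np.sin(a),0]); f=np.array([-e[1],e[0],0]); c=np.array(c)/1000
    return np.array([c+sx*L/2*e+sy*W/2*f for sx,sy in((-1,-1),(-1,1),(1,1),(1,-1))])
E
python3 -c "
from h import *
z=np.load('s1.npz');p=z['p'];q=cv2.cvtColor(p,cv2.COLOR_RGB2HSV)
for zc in (135,):
  C=corners((453.3,-134.3,zc),167.4); print(C.round(3)); print('top face crop px',((proj('scene',C)-[270,150])*4).round()); print('bot',((proj('scene',C-[0,0,.01])-[270,150])*4).round())
m=(q[...,0]<14)&(q[...,1]>110)&(q[...,2]>90); m[:,:300]=0;m[:205]=0;m[:,370:]=0;m[240:]=0
for v in range(210,232): 
  u=np.nonzero(m[v,310:365])[0]
  print(v,(v-150)*4,''.join('#' if x else '.' for x in m[v,305:370]))
"
```

```text
[[ 0.512 -0.122  0.135]
 [ 0.502 -0.171  0.135]
 [ 0.394 -0.147  0.135]
 [ 0.405 -0.098  0.135]]
top face crop px [[321. 253.]
 [360. 274.]
 [250. 308.]
 [213. 285.]]
bot [[321. 264.]
 [359. 286.]
 [250. 320.]
 [213. 296.]]
210 240 .................................................................
211 244 .................................................................
212 248 .................................................................
213 252 .................................................................
214 256 .................................................................
215 260 ................#####............................................
216 264 ..............##########...............#........###..............
217 268 .............##############...........###.......###..............
218 272 ............##################....#..###........######...........
219 276 ..............################.......#...........#####...........
220 280 .................#############.##...............######...........
221 284 ...................####..####...................###..............
222 288 ....................###########.......#..........................
223 292 .....................########..##.#..............................
224 296 ......................##############.............................
225 300 ........................############.............................
226 304 .........................########................................
227 308 ...........................#####.................................
228 312 .................................................................
229 316 .................................................................
230 320 .................................................................
231 324 .................................................................
```

```bash
python3 -m handwheel '[[[4,-0.1,0,4,-0.09],[4,-0.1,0,4,-0.09],[4,-0.1,0,4,-0.09],[4,-0.1,0,4,-0.09]]]'; python3 -c "
from h import *
to((453.8,-134.4,60,-7.45))
p,d=grab_frame('top'); m=orange(p); m[:,:345]=0
for v in range(222,245): print(v,''.join('#' if x else '.' for x in m[v,350:385]))
s=status.get_obs(); M=R.from_rotvec(s['ee_rot']).as_matrix(); g=s['ee_pos']+M[:,2]*.171; a=np.degrees(np.arctan2(M[1,0],M[0,0]))
C=corners(g*1000+[0,0,-11],a); print((C*1000).round(),proj('top',C).round(1))
C=corners([453.8,-134.4,45],-7.45); print('nest',proj('top',C).round(1))
"
```

```text
time: 6.4
ee_pos: [0.4546, -0.1348, 0.282]
ee_rot: [0.203, 3.134, -0.0]
force: [-0.4, 0.1, -0.0]
grip_width: 0.543
grasp_force: 20.0
t 6.4 grasp mm [ 454.8 -134.9  110.6] psi 172.6 tilt -1.000 w 50.0 mm gf 20.0 F [-0.4  0.1 -0. ]
  rows cm [0.11 0.03 5.06] twist 0.001
222 ...................................
223 ...................................
224 ...................................
225 ...................................
226 ...................................
227 ...................................
228 ...................................
229 ...................................
230 ...................................
231 ..............#....................
232 .............##....................
233 .............#########.............
234 .............#########.............
235 .............#########.............
236 .............########..............
237 ....................#..............
238 ...................................
239 ...................................
240 ...................................
241 ...................................
242 ...................................
243 ...................................
244 ...................................
[[ 513. -117.  100.]
 [ 506. -167.  100.]
 [ 397. -153.  100.]
 [ 404. -103.  100.]] [[361.9 205.9]
 [375.1 207.8]
 [371.3 236.9]
 [358.  235. ]]
nest [[369.5 237.2]
 [356.6 235.4]
 [360.5 207.2]
 [373.3 209. ]]
```

```bash
python3 -m handwheel '[[[4,0.1,0.03,2,0],[4,0.1,0.03,3.8,0],[4,0.1,0.03,4.6,0],[4,0.1,0.03,5.0,0],[4,0.1,0.03,5.2,0],[4,0.1,0.03,5.3,0],[4,0.1,0.03,5.3,0]]]'; python3 -c "
from h import *
to((453.8,-134.4,57,-7.45))"
```

```text
time: 7.15
ee_pos: [0.4535, -0.1343, 0.2283]
ee_rot: [0.199, 3.135, -0.0]
force: [-0.2, 0.2, -0.4]
grip_width: 0.543
grasp_force: 20.0
t 7.2 grasp mm [ 453.6 -134.4   56.9] psi 172.7 tilt -1.000 w 49.9 mm gf 20.0 F [-0.2  0.2 -0.4]
  rows cm [-0.02 -0.   -0.01] twist 0.003
```

```bash
python3 -m handwheel '[[[7,0,0,0,0],[7,0,0,0,0],[7,0,0,0,0],[7,0,0,0,0],[7,0,0,-3,0],[7,0,0,-7,0],[7,0,0,-11,0],[7,0,0,-14,0]]]'; python3 -c "
from h import *
to((600,-30,180,93.4))"
```

```text
time: 7.95
ee_pos: [0.4534, -0.1343, 0.3703]
ee_rot: [0.199, 3.134, -0.001]
force: [0.3, 0.6, 0.1]
grip_width: 0.762
grasp_force: 0.0
t 8.0 grasp mm [ 453.6 -134.4  198.9] psi 172.7 tilt -1.000 w 70.1 mm gf 0.0 F [0.3 0.6 0.1]
  rows cm [-13.19  12.21   1.91] twist 1.384
```

```bash
python3 -c "
from h import *
p,d=grab_frame('top')
for q in plaques(p): print(q)
to((629.6,76.9,150,93.4))"; python3 -m handwheel '[[[8,-5,4,0,0.15],[8,-10,8,0,0.3],[8,-15,13,1,0.45],[8,-19,16,2,0.6],[8,-19,18,3,0.75],[8,-19,18,3,0.9],[8,-19,18,3,1.05],[8,-19,18,3,1.2]]]'; python3 -c "
from h import *
to((629.6,76.9,150,93.4))
p,d=grab_frame('top')
for q in plaques(p): print(q)
for q in plaques(p,z=.045): print(q)"
```

```text
(array([629.6,  77.2,  10. ]), 'ang 93.3', 'size', array([104.6,  44. ]), np.int32(288))
t 8.0 grasp mm [ 455.8 -135.   202.8] psi 172.7 tilt -1.000 w 70.1 mm gf 0.0 F [ 1.9 -0.9  4.1]
  rows cm [-14.52  23.23   5.36] twist 1.384
time: 8.8
ee_pos: [0.6648, 0.0211, 0.3367]
ee_rot: [-1.937, -2.472, 0.001]
force: [-0.3, 0.7, 0.2]
grip_width: 0.869
grasp_force: 0.0
t 8.8 grasp mm [664.5  21.1 165.3] psi 103.8 tilt -1.000 w 79.9 mm gf 0.0 F [-0.3  0.7  0.2]
  rows cm [ 6.25 -2.05  1.53] twist 0.182
(array([ 450.9, -137.6,   10. ]), 'ang 172.5', 'size', array([105.8,  47.5]), np.int32(323))
(array([ 449.8, -134.2,   45. ]), 'ang 172.5', 'size', array([103.6,  46.5]), np.int32(323))
```

```bash
cat >> h.py <<'E'
def tiltcheck(n=3):
    for _ in range(n):
        p,d=grab_frame("top"); P=cloud("top",d); k,L,S,C=cv2.connectedComponentsWithStats(orange(p).astype(np.uint8))
        for i in range(1,k):
            if S[i,4]>150:
                X=P[L==i]; X=X[X[:,2]>-.1]; m=X.mean(0); A=np.c_[X[:,:2]-m[:2],np.ones(len(X))]; c=np.linalg.lstsq(A,X[:,2],rcond=None)[0]
                print((m*1000).round(1),"slope x,y deg",np.degrees(np.arctan(c[:2])).round(1),S[i])
E
python3 -c "
from h import *
tiltcheck()"; python3 -m handwheel '[[[8,6.2,-2,0,0.18],[8,6.2,-2,0,0.18],[8,6.2,-2,0,0.18],[8,6.2,-2,0,0.18]]]'; python3 -c "
from h import *
to((629.6,77,21.5,93.4))"
```

```text
[ 449.9 -134.5   43.6] slope x,y deg [-0.8 -0.5] [358 210  15  28 321]
[ 449.7 -133.9   48.4] slope x,y deg [ 8.3 72.6] [358 210  15  28 321]
[ 449.9 -134.    48.4] slope x,y deg [ 7.5 72.7] [358 210  15  28 320]
time: 9.4
ee_pos: [0.6302, 0.0753, 0.3383]
ee_rot: [2.142, 2.297, 0.001]
force: [0.7, -1.2, 0.7]
grip_width: 0.867
grasp_force: 0.0
t 9.4 grasp mm [630.3  75.3 166.9] psi 94.0 tilt -1.000 w 79.8 mm gf 0.0 F [ 0.7 -1.2  0.7]
  rows cm [ 0.18 -0.07 14.54] twist 0.011
```

```bash
python3 -m handwheel '[[[8,0.15,-0.05,5,0.01],[8,0.15,-0.05,9,0.01],[8,0.15,-0.05,12,0.01],[8,0.15,-0.05,13.6,0.01],[8,0.15,-0.05,14.3,0.01],[8,0.15,-0.05,14.5,0.01],[8,0.15,-0.05,14.5,0.01]]]'; python3 -c "
from h import *
to((629.6,77,20.5,93.4))"; python3 -m handwheel '[[[4,0,0,0,0],[4,0,0,0,0],[4,0,0,0,0],[4,0,0,0,0],[4,0,0,0,0],[4,0,0,0,0]]]' 25;  python3 -m handwheel '[[[4,0,0,-2,0],[4,0,0,-5,0],[4,0,0,-9,0],[4,0,0,-13,0],[4,0,0,-15,0],[4,0,0,-15,0]]]'; python3 -c "
from h import *
to((500,-250,155,-7.45),(427.8,-332.8,150,-7.45))"
```

```text
time: 10.1
ee_pos: [0.6298, 0.0767, 0.1938]
ee_rot: [2.158, 2.283, 0.001]
force: [-2.1, -0.3, -0.4]
grip_width: 0.874
grasp_force: 0.7
t 10.1 grasp mm [630.   76.7  22.4] psi 93.2 tilt -1.000 w 80.4 mm gf 0.7 F [-2.1 -0.3 -0.4]
  rows cm [ 0.03 -0.03  0.19] twist -0.003
time: 10.7
ee_pos: [0.6297, 0.077, 0.1934]
ee_rot: [2.158, 2.283, 0.001]
force: [-0.6, -0.6, 5.5]
grip_width: 0.54
grasp_force: 25.0
time: 11.3
ee_pos: [0.6303, 0.0771, 0.3461]
ee_rot: [2.156, 2.28, 0.007]
force: [0.5, -0.4, -1.0]
grip_width: 0.541
grasp_force: 25.0
t 11.3 grasp mm [631.2  77.2 174.7] psi 93.2 tilt -1.000 w 49.8 mm gf 25.0 F [ 0.5 -0.4 -1. ]
  rows cm [-31.93 -14.95   1.88] twist -1.385
  rows cm [-39.79 -22.63   2.34] twist -1.385
```

```bash
python3 -m handwheel '[[[4,-4.3,-2.4,0,-0.15],[4,-8.6,-4.9,0,-0.3],[4,-13,-7.4,0,-0.45],[4,-17.4,-9.9,0,-0.6],[4,-21.7,-12.3,0,-0.75],[4,-26,-14.8,0,-0.9],[4,-30.4,-17.3,0,-1.05],[4,-34.7,-19.7,0,-1.2]]]'; python3 -c "
from h import *
to((427.8,-332.8,110,-7.45))"
```

```text
time: 12.1
ee_pos: [0.4616, -0.2599, 0.3412]
ee_rot: [-0.597, -3.082, -0.001]
force: [0.5, -0.8, -1.2]
grip_width: 0.543
grasp_force: 25.0
t 12.1 grasp mm [ 461.3 -259.7  169.8] psi 158.1 tilt -1.000 w 50.0 mm gf 25.0 F [ 0.5 -0.8 -1.2]
  rows cm [ 0.36 -8.04  5.98] twist -0.253
```

```bash
python3 -m handwheel '[[[4,0.2,-4,1,-0.15],[4,0.36,-8,4,-0.253],[4,0.36,-8,6,-0.253],[4,0.36,-8,6,-0.253],[4,0.36,-8,6,-0.253]]]'; python3 -c "
from h import *
to((427.8,-332.8,57,-7.45))
p,d=grab_frame('top'); m=orange(p); m[:,:390]=0
for v in range(226,246): print(v,''.join('#' if x else '.' for x in m[v,400:435]))
s=status.get_obs(); M=R.from_rotvec(s['ee_rot']).as_matrix(); g=s['ee_pos']+M[:,2]*.171; a=np.degrees(np.arctan2(M[1,0],M[0,0]))
C=corners(g*1000+[0,0,-11],a); print((C*1000).round(),proj('top',C).round(1))
p,d=grab_frame('scene'); q=cv2.cvtColor(p,cv2.COLOR_RGB2HSV); m=(q[...,0]<14)&(q[...,1]>110)&(q[...,2]>90); print(proj('scene',C).round(1))
for v in range(215,265): print(v,''.join('#' if x else '.' for x in m[v,320:400]))
"
```

```text
time: 12.6
ee_pos: [0.4293, -0.3309, 0.2819]
ee_rot: [-0.214, -3.132, -0.003]
force: [0.3, 0.3, 0.3]
grip_width: 0.538
grasp_force: 25.0
t 12.6 grasp mm [ 429.  -330.6  110.5] psi 172.2 tilt -1.000 w 49.5 mm gf 25.0 F [0.3 0.3 0.3]
  rows cm [ 0.07 -0.25  5.35] twist -0.006
226 ...................................
227 ...................................
228 ...................................
229 ...................................
230 ...................................
231 ...................................
232 ...................................
233 ...................................
234 ...................................
235 ...................................
236 ...................................
237 ...................................
238 ...................................
239 ...................................
240 ...................................
241 ...................................
242 ...................................
243 ...................................
244 ...................................
245 ...................................
[[ 488. -313.  101.]
 [ 4
[... 3731 characters left out ...]
.#..#.#.##.##.......
257 ...................................................#############................
258 ..................................................############...#...###........
259 ...................................................############.###.............
260 ......................................................###########...###.........
261 ......................................................############..#...........
262 ........................................................###########.............
263 ..........................................................#.######..............
264 ............................................................######..............
```

```bash
python3 -c "
from h import *
p,d=grab_frame('scene'); 
save('pics/s2.png',cv2.resize(p[190:290,310:450],(784,560),interpolation=cv2.INTER_CUBIC),1)"
```

```text
(no output)
```

View pics/s2.png

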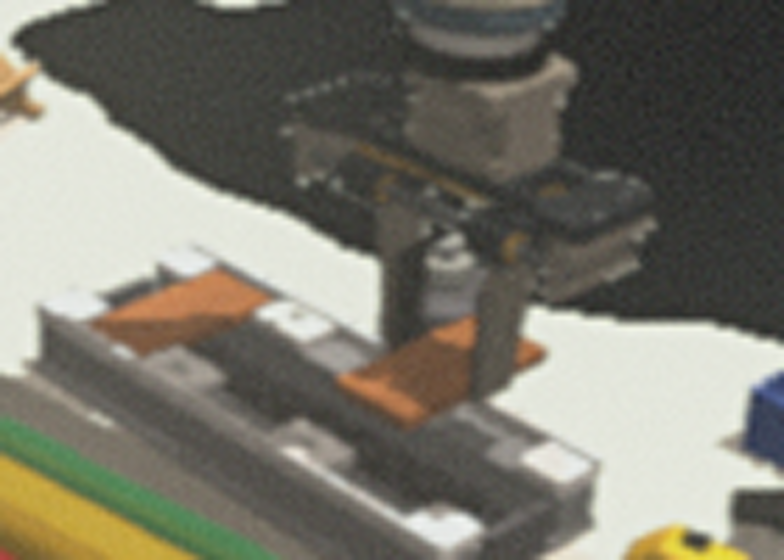

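The first blank lies flat in nest2, around (185,310). The second is held level over nest0, its right tip at (545,352), as predicted. Next I lower it.

```bash
python3 -m handwheel '[[[4,0.07,-0.25,1.5,0],[4,0.07,-0.25,3,0],[4,0.07,-0.25,4,0],[4,0.07,-0.25,4.8,0],[4,0.07,-0.25,5.2,0],[4,0.07,-0.25,5.3,0],[4,0.07,-0.25,5.3,0]]]'; python3 -c "
from h import *
to((427.8,-332.8,57,-7.45))"
```

```text
time: 13.45
ee_pos: [0.4287, -0.3338, 0.2301]
ee_rot: [0.213, 3.134, -0.0]
force: [0.2, -0.1, 0.5]
grip_width: 0.545
grasp_force: 25.0
t 13.4 grasp mm [ 428.8 -333.8   58.7] psi 172.2 tilt -1.000 w 50.2 mm gf 25.0 F [ 0.2 -0.1  0.5]
  rows cm [0.11 0.09 0.17] twist -0.006
```

```bash
python3 -m handwheel '[[[4,0.05,0.05,0.15,0],[4,0.05,0.05,0.15,0],[7,0.05,0.05,0.15,0],[7,0.05,0.05,0.15,0],[7,0.05,0.05,0.15,0],[7,0.05,0.05,-4,0],[7,0.05,0.05,-8,0],[7,0.05,0.05,-12,0]]]'; python3 -c "
from h import *
to((605,-245.7,200,82.55),(605,-245.7,118,82.55),(605,-245.7,118,-7.45))"
```

```text
time: 14.25
ee_pos: [0.428, -0.3331, 0.3512]
ee_rot: [-0.213, -3.134, -0.001]
force: [1.0, -0.3, -0.3]
grip_width: 0.763
grasp_force: 0.0
t 14.2 grasp mm [ 427.9 -333.   179.8] psi 172.2 tilt -1.000 w 70.2 mm gf 0.0 F [ 1.  -0.3 -0.3]
  rows cm [-16.37  11.04  -2.03] twist 1.565
  rows cm [-16.37  11.04   6.17] twist 1.565
  rows cm [-16.37  11.04   6.17] twist -0.006
```

```bash
python3 -m handwheel '[[[7,-4.1,2.8,-1,0],[7,-8.2,5.5,-2,0],[7,-12.3,8.3,-2,0],[7,-16.4,11,-2,0],[7,-16.4,11,-2,0],[7,-16.4,11,-2,0],[7,-16.4,11,-2,0]]]'; python3 -c "
from h import *
p,d=grab_frame('top'); tiltcheck(1); np.savez('t2.npz',p=p,d=d)
to((605,-245.7,118,-7.45))"
```

```text
time: 14.95
ee_pos: [0.6046, -0.2467, 0.3696]
ee_rot: [-0.213, -3.133, -0.0]
force: [0.1, -0.3, 0.5]
grip_width: 0.762
grasp_force: 0.0
[ 447.8 -134.7   49.1] slope x,y deg [16.1 73.7] [358 210  15  28 307]
t 15.1 grasp mm [ 604.3 -247.1  198.5] psi 172.2 tilt -1.000 w 70.0 mm gf 0.0 F [-0.4 -0.3  1.4]
  rows cm [-0.05  0.15  8.05] twist -0.007
```

```bash
python3 -m handwheel '[[[7,0,0.15,3,0],[7,0,0.15,6,0],[7,0,0.15,7.5,0],[7,0,0.15,8,0],[7,0,0.15,8,0]]]';  python3 -m handwheel '[[[1.5,0,0,0,0],[1.5,0,0,0,0],[1.5,0,0,0,0],[1.5,0,0,0,0],[1.5,0,0,0,0],[1.5,0,0,0,0],[1.5,0,0,0,0],[1.5,0,0,0,0]]]' 40; python3 -c "
from h import *
to()
p,d=grab_frame('scene'); 
save('pics/s3.png',cv2.resize(p[190:290,310:450],(784,560),interpolation=cv2.INTER_CUBIC),1)"
```

```text
time: 15.55
ee_pos: [0.6055, -0.2453, 0.2899]
ee_rot: [-0.214, -3.134, -0.0]
force: [0.4, 0.2, -0.1]
grip_width: 0.763
grasp_force: 0.0
time: 16.35
ee_pos: [0.6058, -0.2449, 0.29]
ee_rot: [0.213, 3.134, -0.0]
force: [-0.6, -0.3, 0.6]
grip_width: 0.23
grasp_force: 40.0
t 16.4 grasp mm [ 605.8 -244.9  118.6] psi 172.2 tilt -1.000 w 21.1 mm gf 40.0 F [-0.6 -0.3  0.6]
```

View pics/s3.png

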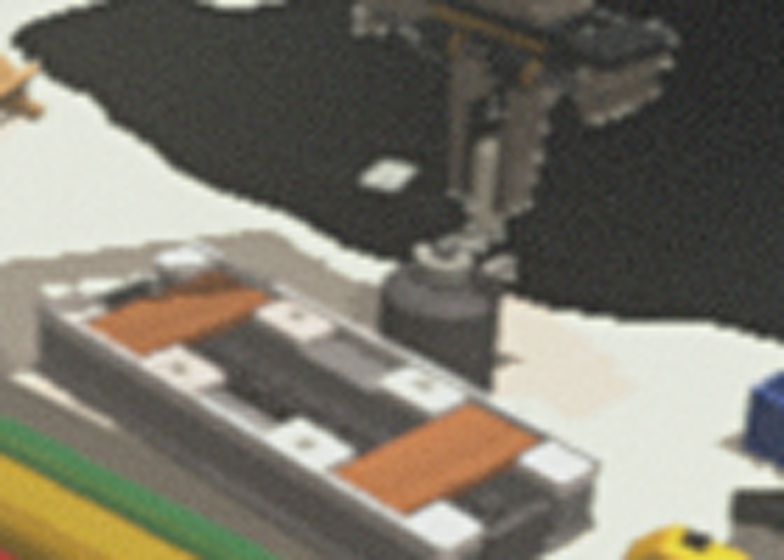

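```bash
python3 -m handwheel '[[[1.5,0.02,-2.07,0,0],[1.5,0.88,-3.95,0,0],[1.5,2.43,-5.33,0,0],[1.5,4.41,-5.96,0,0],[1.5,6.46,-5.73,0,0],[1.5,8.26,-4.69,0,0],[1.5,9.47,-3.01,0,0],[1.5,9.9,-0.98,0,0]]]' 40; python3 -c "
from h import *
to((505.2,-241.9,118,-7.45))"
```

```text
time: 17.2
ee_pos: [0.5054, -0.2416, 0.2901]
ee_rot: [0.215, 3.132, -0.003]
force: [13.3, -5.9, -11.7]
grip_width: 0.228
grasp_force: 40.0
t 17.2 grasp mm [ 505.8 -241.9  118.7] psi 172.2 tilt -1.000 w 21.0 mm gf 40.0 F [ 13.3  -5.9 -11.7]
  rows cm [ 0.06 -0.01  0.07] twist -0.007
```

```bash
python3 -m handwheel '[[[1.5,-0.38,1.91,0,0],[1.5,-1.46,3.54,0,0],[1.5,-3.09,4.62,0,0],[1.5,-5,5,0,0],[1.5,-6.91,4.62,0,0],[1.5,-8.54,3.54,0,0],[1.5,-9.62,1.91,0,0],[1.5,-10,0,0,0]]]'; python3 -m handwheel '[[[1.5,0.38,-1.91,0,0],[1.5,1.46,-3.54,0,0],[1.5,3.09,-4.62,0,0],[1.5,5,-5,0,0],[1.5,6.91,-4.62,0,0],[1.5,8.54,-3.54,0,0],[1.5,9.62,-1.91,0,0],[1.5,10,0,0,0]]]'; python3 -c "
from h import *
to((505.2,-241.9,118,-7.45))"
```

```text
time: 18.0
ee_pos: [0.6057, -0.2548, 0.2899]
ee_rot: [-0.212, -3.134, -0.002]
force: [-4.7, 4.3, 4.0]
grip_width: 0.227
grasp_force: 40.0
time: 18.8
ee_pos: [0.5051, -0.2422, 0.2901]
ee_rot: [0.215, 3.131, -0.004]
force: [13.1, -5.2, -10.2]
grip_width: 0.228
grasp_force: 40.0
t 18.8 grasp mm [ 505.7 -242.7  118.7] psi 172.2 tilt -1.000 w 21.0 mm gf 40.0 F [ 13.1  -5.2 -10.2]
  rows cm [0.06 0.07 0.07] twist -0.007
```

```bash
python3 -m handwheel '[[[1.5,-0.38,1.91,0,0],[1.5,-1.46,3.54,0,0],[1.5,-3.09,4.62,0,0],[1.5,-5,5,0,0],[1.5,-6.91,4.62,0,0],[1.5,-8.54,3.54,0,0],[1.5,-9.62,1.91,0,0],[1.5,-10,0,0,0]]]'; python3 -m handwheel '[[[1.5,0.38,-1.91,0,0],[1.5,1.46,-3.54,0,0],[1.5,3.09,-4.62,0,0],[1.5,5,-5,0,0],[1.5,6.91,-4.62,0,0],[1.5,8.54,-3.54,0,0],[1.5,9.62,-1.91,0,0],[1.5,10,0,0,0]]]'; python3 -c "
from h import *
to((505.2,-241.9,118,-7.45))"
```

```text
time: 19.6
ee_pos: [0.6056, -0.2554, 0.2899]
ee_rot: [-0.212, -3.134, -0.001]
force: [-5.5, 4.7, 3.1]
grip_width: 0.227
grasp_force: 40.0
time: 20.4
ee_pos: [0.5053, -0.2424, 0.2901]
ee_rot: [0.215, 3.131, -0.004]
force: [10.1, -4.8, -7.9]
grip_width: 0.228
grasp_force: 40.0
t 20.4 grasp mm [ 505.7 -242.8  118.7] psi 172.1 tilt -1.000 w 21.0 mm gf 40.0 F [10.1 -4.8 -7.9]
  rows cm [0.06 0.09 0.07] twist -0.007
```

```bash
python3 -m handwheel '[[[1.5,-0.38,1.91,0,0],[1.5,-1.46,3.54,0,0],[1.5,-3.09,4.62,0,0],[1.5,-5,5,0,0],[1.5,-6.91,4.62,0,0],[1.5,-8.54,3.54,0,0],[1.5,-9.62,1.91,0,0],[1.5,-10,0,0,0]]]'; python3 -m handwheel '[[[1.5,0.38,-1.91,0,0],[1.5,1.46,-3.54,0,0],[1.5,3.09,-4.62,0,0],[1.5,5,-5,0,0],[1.5,6.91,-4.62,0,0],[1.5,8.54,-3.54,0,0],[1.5,9.62,-1.91,0,0],[1.5,10,0,0,0]]]'; python3 -c "
from h import *
to((505.2,-241.9,118,-7.45))"
```

```text
time: 21.2
ee_pos: [0.6059, -0.2552, 0.2898]
ee_rot: [-0.212, -3.133, -0.002]
force: [-6.1, 4.6, 6.2]
grip_width: 0.233
grasp_force: 40.0
time: 22.0
ee_pos: [0.5056, -0.2421, 0.29]
ee_rot: [0.215, 3.133, -0.003]
force: [7.5, -4.6, -6.7]
grip_width: 0.228
grasp_force: 40.0
t 22.0 grasp mm [ 505.8 -242.5  118.6] psi 172.2 tilt -1.000 w 21.0 mm gf 40.0 F [ 7.5 -4.6 -6.7]
  rows cm [0.07 0.05 0.06] twist -0.007
```

```bash
python3 -m handwheel '[[[1.5,-0.38,1.91,0,0],[1.5,-1.46,3.54,0,0],[1.5,-3.09,4.62,0,0],[1.5,-5,5,0,0],[1.5,-6.91,4.62,0,0],[1.5,-8.54,3.54,0,0],[1.5,-9.33,2.5,0,0],[1.5,-9.75,1.55,0,0]]]'; python3 -c "
from h import *
to((604.3,-254.9,118,-7.45))"; python3 -m handwheel '[[[1.5,-0.14,-0.6,0,0],[1.5,-0.21,-1,0,0],[1.5,-0.24,-1.3,0,0],[1.5,-0.25,-1.4,0,0],[1.5,-0.25,-1.43,0,0],[1.5,-0.25,-1.43,0,0]]]'; python3 -c "
from h import *
to((604.3,-254.9,118,-7.45))"
```

```text
time: 22.8
ee_pos: [0.6055, -0.2394, 0.2898]
ee_rot: [-0.213, -3.133, -0.001]
force: [-4.2, 2.6, 6.5]
grip_width: 0.23
grasp_force: 40.0
t 22.8 grasp mm [ 605.2 -239.2  118.4] psi 172.2 tilt -1.000 w 21.1 mm gf 40.0 F [-4.2  2.6  6.5]
  rows cm [-0.12 -1.57  0.04] twist -0.006
time: 23.4
ee_pos: [0.6056, -0.2534, 0.2899]
ee_rot: [0.213, 3.134, 0.0]
force: [-0.5, 2.4, 3.5]
grip_width: 0.227
grasp_force: 40.0
t 23.4 grasp mm [ 605.6 -253.4  118.5] psi 172.2 tilt -1.000 w 20.9 mm gf 40.0 F [-0.5  2.4  3.5]
  rows cm [ 0.11 -0.17  0.05] twist -0.005
```

```bash
python3 -m handwheel '[[[5,0,0,0,0],[5,0,0,0,0],[5,0,0,0,0],[5,0,0,-4,0],[5,0,0,-8,0],[5,0,0,-8,0]]]'; python3 -c "
from h import *
to((453.8,-134.4,150,-7.45))"
```

```text
time: 24.0
ee_pos: [0.6071, -0.2543, 0.3756]
ee_rot: [0.212, 3.126, -0.005]
force: [0.7, 0.0, -0.2]
grip_width: 0.549
grasp_force: 0.0
t 24.0 grasp mm [ 608.5 -254.9  204.2] psi 172.2 tilt -1.000 w 50.5 mm gf 0.0 F [ 0.7  0.  -0.2]
  rows cm [17.01  9.86  5.25] twist -0.006
```

```bash
python3 -m handwheel '[[[7,4.2,2.5,0,0],[7,8.4,5,0,0],[7,12.7,7.4,2,0],[7,16.8,9.9,3,0],[7,16.8,9.9,5,0],[7,16.8,9.9,5,0]]]'; python3 -c "
from h import *
to((453.8,-134.4,50,-7.45))
p=nestview('pics/c1.png')
# handle: bright pixels around
P=[];
q=cv2.cvtColor(p,cv2.COLOR_RGB2HSV)
z=cloud('top',grab_frame('top')[1]); m=(z[...,2]>.118)&(z[...,2]<.16)&(z[...,0]>.57)&(z[...,1]<-.2)&(z[...,1]>-.3)
v,u=np.nonzero(m); h=ray('top',u.mean(),v.mean(),.138); ax=np.array([554.7,-248.4]); dv=h[:2]*1000-ax
print(m.sum(),h.round(4),dv,'q',-(np.arctan2(dv[1],dv[0])+.131))
z=np.load('t2.npz')
"
```

```text
time: 24.6
ee_pos: [0.4507, -0.1318, 0.3182]
ee_rot: [-0.211, -3.131, -0.001]
force: [0.4, -0.1, 0.3]
grip_width: 0.76
grasp_force: 0.0
t 24.6 grasp mm [ 450.2 -131.7  146.8] psi 172.3 tilt -1.000 w 69.9 mm gf 0.0 F [ 0.4 -0.1  0.3]
  rows cm [-0.43 -0.23  9.68] twist -0.005
30 [ 0.6013 -0.252   0.138 ] [46.59109058 -3.64257237] q -0.052976973936563615
```

View pics/c1.png

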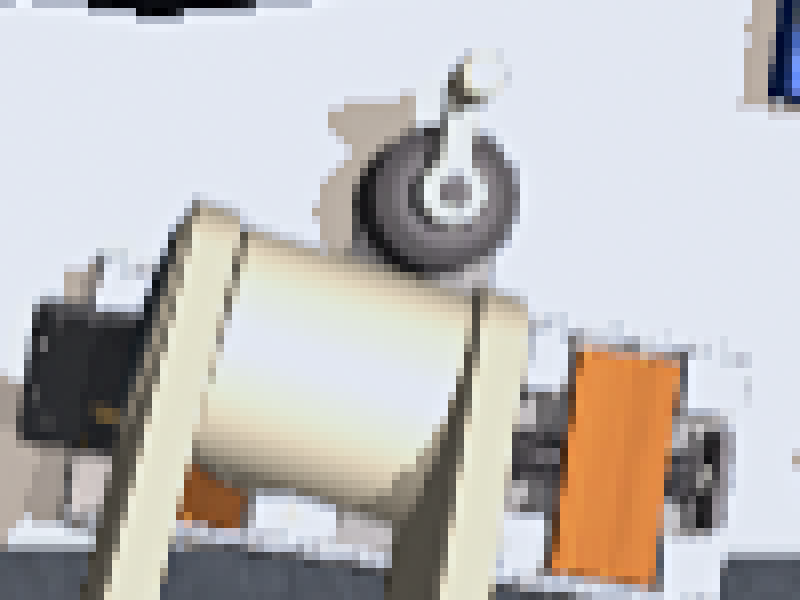

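Handle top is at (486,74), about 0.01–0.05 rad short of the pointer, so there's no overshoot. Both blanks are still in their nests, and I'll now unload nest2.

```bash
python3 -m handwheel '[[[7.5,-0.4,-0.25,2,0],[7.5,-0.4,-0.25,5,0],[7.5,-0.4,-0.25,7.5,0],[7.5,-0.4,-0.25,8.8,0],[7.5,-0.4,-0.25,9.3,0],[7.5,-0.4,-0.25,9.4,0],[7.5,-0.4,-0.25,9.4,0]]]'; python3 -c "
from h import *
to((453.6,-134.4,52,-7.45))";  python3 -m handwheel '[[[4,0,0,0,0],[4,0,0,0,0],[4,0,0,0,0],[4,0,0,0,0],[4,0,0,0,0],[4,0,0,0,0]]]' 20
```

```text
time: 25.4
ee_pos: [0.4569, -0.1361, 0.2266]
ee_rot: [0.213, 3.133, -0.001]
force: [0.7, 0.3, 0.2]
grip_width: 0.813
grasp_force: 0.0
t 25.4 grasp mm [ 457.1 -136.2   55.2] psi 172.2 tilt -1.000 w 74.8 mm gf 0.0 F [0.7 0.3 0.2]
  rows cm [0.37 0.13 0.32] twist -0.006
time: 26.0
ee_pos: [0.4563, -0.1358, 0.2263]
ee_rot: [0.213, 3.134, -0.0]
force: [0.1, 1.9, 6.5]
grip_width: 0.537
grasp_force: 20.0
```

```bash
python3 -m handwheel '[[[7,0,0,0,0],[7,0,0,0,0],[7,0,0,0,0],[7,0.35,0.13,0.28,0],[7,0.35,0.13,0.28,0],[7,0.35,0.13,0.28,0],[7,0.35,0.13,0.28,0]]]'; python3 -c "
from h import *
to((453.6,-134.4,52,-7.45))";  python3 -m handwheel '[[[4,0,0,0,0],[4,0,0,0,0],[4,0,0,0,0],[4,0,0,0,0],[4,0,0,0,0],[4,0,0,0,0]]]' 20; python3 -m handwheel '[[[4,0,0,-1,0],[4,0,0,-3,0],[4,0,0,-7,0],[4,0,0,-10,0],[4,0,0,-12,0],[4,0,0,-12,0],[4,0,0,-12,0]]]'; python3 -c "
from h import *
to((582.2,232.4,165,102.5),(445.6,202.2,165,102.5))"
```

```text
time: 26.7
ee_pos: [0.4528, -0.134, 0.2231]
ee_rot: [-0.213, -3.134, -0.0]
force: [0.3, -0.3, 0.9]
grip_width: 0.757
grasp_force: 0.0
t 26.7 grasp mm [ 452.8 -134.    51.7] psi 172.2 tilt -1.000 w 69.6 mm gf 0.0 F [ 0.3 -0.3  0.9]
  rows cm [-0.08 -0.03 -0.03] twist -0.006
time: 27.3
ee_pos: [0.4528, -0.134, 0.2231]
ee_rot: [0.213, 3.134, -0.0]
force: [-1.3, -0.3, 0.9]
grip_width: 0.536
grasp_force: 20.0
time: 28.0
ee_pos: [0.4525, -0.1339, 0.3433]
ee_rot: [0.213, 3.134, -0.0]
force: [0.2, 0.1, -0.5]
grip_width: 0.542
grasp_force: 20.0
t 28.0 grasp mm [ 452.6 -133.9  171.9] psi 172.2 tilt -1.000 w 49.9 mm gf 20.0 F [ 0.2  0.1 -0.5]
  rows cm [-7.88 38.05  0.69] twist 1.217
  rows cm [ 5.24 33.21  0.68] twist 1.217
```

```bash
python3 -m handwheel '[[[4,-1,4.7,0,0.15],[4,-2,9.5,0,0.3],[4,-3,14.3,0,0.45],[4,-4,19,0,0.6],[4,-5,23.8,0,0.75],[4,-6,28.5,0,0.9],[4,-7,33.3,0,1.05],[4,-7.9,38,0,1.2]]]'; python3 -m handwheel '[[[4,0,0,0,0.017],[4,0,0,0,0.017],[4,0,0,0,0.017]]]'; python3 -c "
from h import *
to((582.2,232.4,120,102.5))"
```

```text
time: 28.8
ee_pos: [0.576, 0.2154, 0.341]
ee_rot: [-1.843, -2.543, 0.004]
force: [1.2, -1.1, -0.3]
grip_width: 0.542
grasp_force: 20.0
time: 29.1
ee_pos: [0.5755, 0.2128, 0.3416]
ee_rot: [-1.855, -2.534, 0.004]
force: [-0.2, -0.6, -0.7]
grip_width: 0.541
grasp_force: 20.0
t 29.1 grasp mm [575.  212.6 170.2] psi 107.6 tilt -1.000 w 49.8 mm gf 20.0 F [-0.2 -0.6 -0.7]
  rows cm [1.67 1.3  5.01] twist 0.089
```

```bash
python3 -m handwheel '[[[4,1.67,1.3,0,0.09],[4,1.67,1.3,2,0.09],[4,1.67,1.3,4,0.09],[4,1.67,1.3,5,0.09],[4,1.67,1.3,5,0.09],[4,1.67,1.3,5,0.09],[4,1.67,1.3,5,0.09]]]'; python3 -c "
from h import *
to((582.2,232.4,80,102.5))
p,d=grab_frame('scene'); 
save('pics/r1.png',cv2.resize(p[160:250,230:350],(720,540),interpolation=cv2.INTER_CUBIC),1)"
```

```text
time: 29.8
ee_pos: [0.584, 0.2332, 0.2941]
ee_rot: [1.969, 2.447, 0.002]
force: [0.3, -0.1, -1.1]
grip_width: 0.542
grasp_force: 20.0
t 29.8 grasp mm [584.2 233.3 122.7] psi 102.3 tilt -1.000 w 49.8 mm gf 20.0 F [ 0.3 -0.1 -1.1]
  rows cm [-0.04 -0.22  4.27] twist -0.003
```

View pics/r1.png

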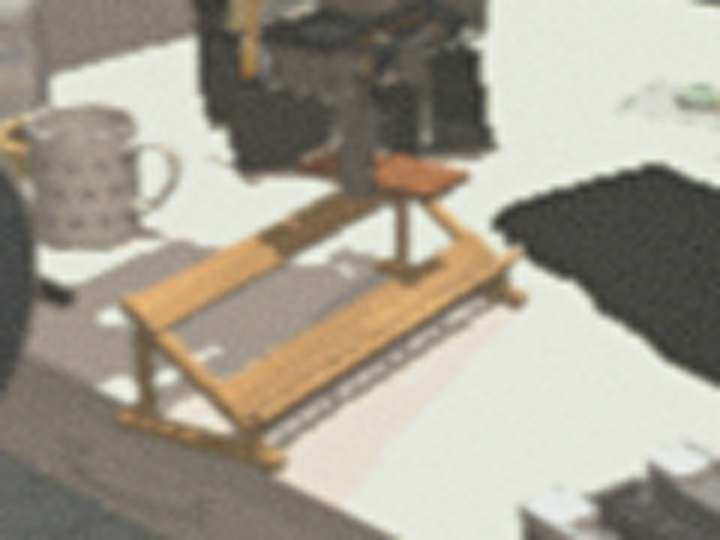

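The blank (380,175) is held level above the upper rail, in line with the slope. I'll ease the grip and lower it so that it pivots onto the slope.

```bash
python3 -m handwheel '[[[4,0,-0.2,0.5,0],[4,0,-0.2,1,0],[4,0,-0.2,1.4,0],[4,0,-0.2,1.8,0],[4,0,-0.2,2.1,0],[4,0,-0.2,2.4,0],[4,0,-0.2,2.4,0]]]' 8; python3 -c "
from h import *
to((582.2,232.4,80,102.5))";  python3 -m handwheel '[[[4,0,0,0.3,0],[4,0,0,0.6,0],[4,0,0,0.9,0],[4,0,0,1.2,0],[4,0,0,1.5,0],[4,0,0,1.5,0]]]'; python3 -c "
from h import *
to((582.2,232.4,80,102.5))
p,d=grab_frame('scene'); save('pics/r2.png',cv2.resize(p[160:250,230:350],(720,540),interpolation=cv2.INTER_CUBIC),1)"
```

```text
time: 30.55
ee_pos: [0.5816, 0.233, 0.2687]
ee_rot: [-1.969, -2.447, 0.0]
force: [-0.8, 0.0, -0.1]
grip_width: 0.543
grasp_force: 8.0
t 30.6 grasp mm [581.6 233.   97.3] psi 102.4 tilt -1.000 w 49.9 mm gf 8.0 F [-0.8  0.  -0.1]
  rows cm [-0.08  0.05  1.73] twist -0.003
time: 31.15
ee_pos: [0.5815, 0.2329, 0.2536]
ee_rot: [-1.969, -2.447, 0.001]
force: [-0.1, 0.6, -0.9]
grip_width: 0.546
grasp_force: 8.0
t 31.1 grasp mm [581.4 232.8  82.2] psi 102.4 tilt -1.000 w 50.2 mm gf 8.0 F [-0.1  0.6 -0.9]
  rows cm [-0.06  0.07  0.22] twist -0.002
```

View pics/r2.png

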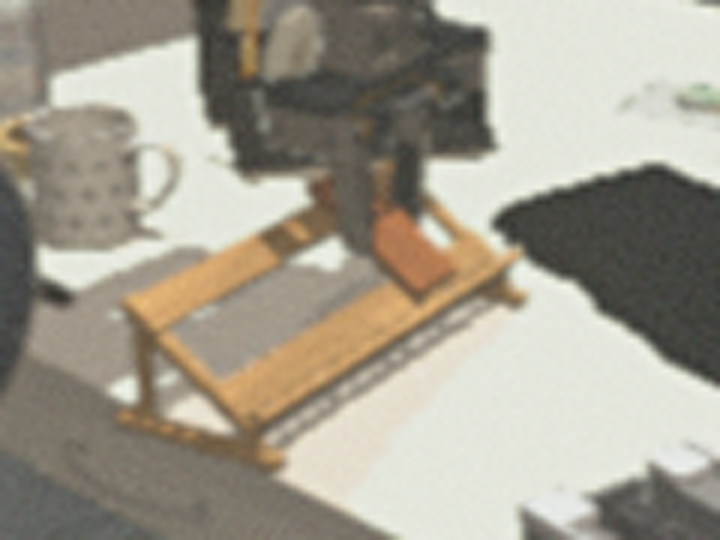

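The blank has pivoted to the slope angle, with its lower end (420,290) just above the ledge. Next I ease it down and home.

```bash
python3 -m handwheel '[[[4,0,0,0.1,0],[4,0,0,0.2,0],[4,-0.1,0,0.27,0],[4,-0.2,0,0.34,0],[4,-0.3,0,0.41,0],[4,-0.35,0,0.45,0],[4,-0.35,0,0.45,0]]]'; python3 -c "
from h import *
to((582.9,229.2,77.6,102.5))"
```

```text
time: 31.9
ee_pos: [0.5828, 0.2295, 0.2502]
ee_rot: [1.969, 2.447, 0.001]
force: [1.3, -1.6, 5.1]
grip_width: 0.541
grasp_force: 8.0
t 31.9 grasp mm [583.  229.5  78.8] psi 102.4 tilt -1.000 w 49.7 mm gf 8.0 F [ 1.3 -1.6  5.1]
  rows cm [-0.03 -0.02  0.12] twist -0.002
```

```bash
python3 -m handwheel '[[[4,-0.12,0,0.1,0],[4,-0.12,0,0.1,0],[6.5,-0.12,0,0.1,0],[6.5,-0.12,0,0.1,0],[6.5,-0.12,0,0.1,0],[6.5,-0.12,0,-3,0],[6.5,-0.12,0,-7,0],[6.5,-0.12,0,-10,0]]]'; python3 -c "
from h import *
to((427.8,-333,180,-7.45))"
```

```text
time: 32.7
ee_pos: [0.5828, 0.2285, 0.3513]
ee_rot: [1.969, 2.447, 0.001]
force: [0.6, 0.1, -0.1]
grip_width: 0.705
grasp_force: 0.0
t 32.7 grasp mm [582.8 228.6 179.9] psi 102.4 tilt -1.000 w 64.9 mm gf 0.0 F [ 0.6  0.1 -0.1]
  rows cm [-5.154e+01 -2.716e+01 -3.000e-02] twist -1.225
```

```bash
python3 -m handwheel '[[[7.5,-4.2,-2.2,0,-0.1],[7.5,-8.4,-4.4,0,-0.2],[7.5,-12.6,-6.6,0,-0.35],[7.5,-16.8,-8.9,0,-0.5],[7.5,-21,-11.1,0,-0.65],[7.5,-25.2,-13.3,0,-0.8],[7.5,-29.4,-15.5,0,-0.95],[7.5,-33.6,-17.7,0,-1.1]]]'; python3 -m handwheel '[[[7.5,0,0,0,0],[7.5,0,0,0,0]]]';  python3 -c "
from h import *
to((427.8,-333,140,-7.45))
p,d=grab_frame('top')
for q in plaques(p,z=.068)+plaques(p,z=.045): print(q)
print('expect', 582.9,229.2, 'z',70)
save('pics/t3.png',cv2.resize(p[155:255,245:345],(600,600),interpolation=cv2.INTER_NEAREST),1)"
```

```text
time: 33.5
ee_pos: [0.4846, -0.1268, 0.3497]
ee_rot: [0.506, 3.1, 0.0]
force: [1.0, 0.3, 0.2]
grip_width: 0.813
grasp_force: 0.0
time: 33.7
ee_pos: [0.4851, -0.1259, 0.3496]
ee_rot: [-0.522, -3.098, -0.001]
force: [-0.1, 0.2, 0.2]
grip_width: 0.817
grasp_force: 0.0
t 33.7 grasp mm [ 485.1 -125.9  178.2] psi 160.9 tilt -1.000 w 75.1 mm gf 0.0 F [-0.1  0.2  0.2]
  rows cm [ -1.37 -21.45   3.81] twist -0.204
(array([581.9, 225.3,  68. ]), 'ang 96.3', 'size', array([95.7, 44.9]), np.int32(287))
(array([ 425.2, -328.2,   68. ]), 'ang 173.2', 'size', array([102.6,  45.9]), np.int32(324))
(array([584.4, 228. ,  45. ]), 'ang 96.3', 'size', array([97. , 45.5]), np.int32(287))
(array([ 425.6, -333.1,   45. ]), 'ang 173.2', 'size', array([104. ,  46.5]), np.int32(324))
expect 582.9 229.2 z 70
```

View pics/t3.png

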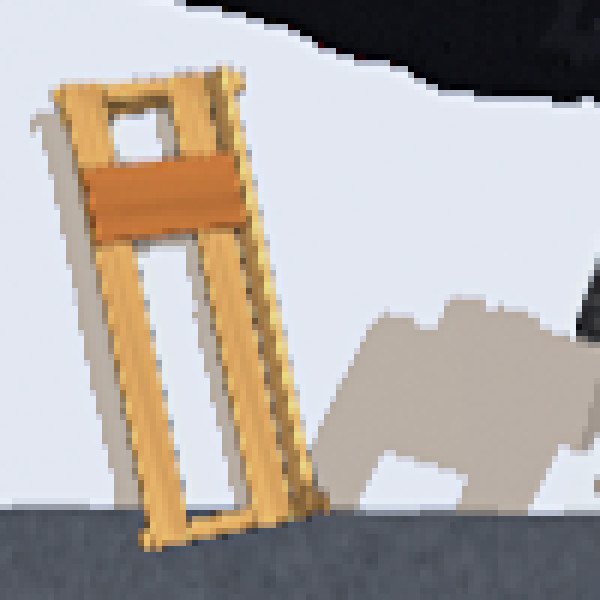

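```bash
cat >> h.py <<'E'
_a=np.radians(12.5); UX=np.array([-np.sin(_a),np.cos(_a),0]); UY=np.array([-np.cos(_a),-np.sin(_a),0]); RO=np.array([.5237,.1729,.03])
SX=np.cos(np.radians(35))*UX+np.array([0,0,np.sin(np.radians(35))]); SN=np.cross(SX,UY)
def slopefit(p):
    c,K,o,M=cam("top"); k,L,S,C=cv2.connectedComponentsWithStats(orange(p).astype(np.uint8))
    for i in range(1,k):
        if S[i,4]>150:
            v,u=np.nonzero(L==i); d=np.stack([(u-K[0,2])/K[0,0],-(v-K[1,2])/K[1,1],-np.ones(len(u))],-1)@M.T
            P0=RO+.01*SN; X=o+d*(((P0-o)@SN)/(d@SN))[:,None]-RO; s,t=X@SX*1000,X@UY*1000
            if abs(t.mean())<160 and abs(s.mean())<150:
                w,V=np.linalg.eigh(np.cov(s,t)); print("slope s,t",s.mean().round(1),t.mean().round(1),"range s",np.percentile(s,[1,99]).round(1),"t",np.percentile(t,[1,99]).round(1),"yaw",np.degrees(np.arctan(V[1,1]/V[0,1])).round(1),"size",np.sqrt(12*w).round(1)*1)
E
python3 -c "
from h import *
p,d=grab_frame('top'); slopefit(p)"
```

```text
slope s,t 53.8 -68.1 range s [ -0. 106.] t [-90.  -46.3] yaw 0.4 size [ 44.9 109.1]
```

```bash
python3 -m handwheel '[[[7.5,-0.3,-5,0,-0.1],[7.5,-0.7,-10,1,-0.2],[7.5,-1,-15,2,-0.2],[7.5,-1.3,-20,3.5,-0.2],[7.5,-1.3,-21.4,3.8,-0.2],[7.5,-1.3,-21.4,3.8,-0.2],[7.5,-1.3,-21.4,3.8,-0.2],[7.5,-1.3,-21.4,3.8,-0.2]]]';python3 -c "
from h import *
to((427.8,-333,52,-7.45))"
```

```text
time: 34.6
ee_pos: [0.4293, -0.3305, 0.3118]
ee_rot: [0.201, 3.135, 0.0]
force: [0.3, -0.1, 0.3]
grip_width: 0.818
grasp_force: 0.0
t 34.6 grasp mm [ 429.4 -330.4  140.4] psi 172.7 tilt -1.000 w 75.3 mm gf 0.0 F [ 0.3 -0.1  0.3]
  rows cm [ 0.13 -0.28  8.84] twist 0.002
```

```bash
python3 -m handwheel '[[[7.5,0.1,-0.28,2,0],[7.5,0.1,-0.28,5,0],[7.5,0.1,-0.28,7,0],[7.5,0.1,-0.28,8.3,0],[7.5,0.1,-0.28,8.7,0],[7.5,0.1,-0.28,8.75,0],[7.5,0.1,-0.28,8.75,0],[7.5,0.1,-0.28,8.75,0]]]'; python3 -c "
from h import *
to((427.8,-333,52,-7.45))"
```

```text
time: 35.4
ee_pos: [0.4275, -0.3348, 0.225]
ee_rot: [0.203, 3.134, -0.001]
force: [-0.3, -0.1, 0.2]
grip_width: 0.817
grasp_force: 0.0
t 35.4 grasp mm [ 427.7 -335.    53.6] psi 172.6 tilt -1.000 w 75.1 mm gf 0.0 F [-0.3 -0.1  0.2]
  rows cm [0.02 0.19 0.16] twist 0.001
```

```bash
python3 -m handwheel '[[[7.5,0,0.17,0.15,0],[7.5,0,0.17,0.15,0],[4,0,0.17,0.15,0],[4,0,0.17,0.15,0],[4,0,0.17,0.15,0],[4,0,0.17,0.15,0],[4,0,0.17,0.15,0],[4,0,0.17,0.15,0]]]' 20; python3 -m handwheel '[[[4,0,0,-1,0],[4,0,0,-3,0],[4,0,0,-7,0],[4,0,0,-10,0],[4,0,0,-12,0],[4,0,0,-12,0],[4,0,0,-12,0]]]'; python3 -c "
from h import *
to((445.6,202.2,170,102.5))"
```

```text
time: 36.2
ee_pos: [0.4273, -0.333, 0.2226]
ee_rot: [0.203, 3.135, -0.0]
force: [0.3, -0.7, 0.8]
grip_width: 0.544
grasp_force: 20.0
time: 36.9
ee_pos: [0.4272, -0.3328, 0.3428]
ee_rot: [0.203, 3.134, -0.001]
force: [0.7, -0.6, -1.3]
grip_width: 0.542
grasp_force: 20.0
t 36.9 grasp mm [ 427.3 -332.8  171.4] psi 172.6 tilt -1.000 w 49.9 mm gf 20.0 F [ 0.7 -0.6 -1.3]
  rows cm [ 5.09 53.29  0.12] twist 1.223
```

```bash
python3 -m handwheel '[[[4,0.45,4.8,0,0.1],[4,0.9,9.6,0,0.2],[4,1.4,14.4,0,0.35],[4,1.8,19.2,0,0.5],[4,2.3,24,0,0.65],[4,2.7,28.8,0,0.8],[4,3.2,33.6,0,0.95],[4,3.7,38.4,0,1.1]]]'; python3 -m handwheel '[[[4,0,0,0,0],[4,0,0,0,0]]]'; python3 -c "
from h import *
to((445.6,202.2,125,102.5))"
```

```text
time: 37.7
ee_pos: [0.4391, 0.0213, 0.3413]
ee_rot: [-1.651, -2.67, 0.002]
force: [0.5, -0.0, -0.7]
grip_width: 0.538
grasp_force: 20.0
time: 37.9
ee_pos: [0.4394, 0.0204, 0.3415]
ee_rot: [-1.638, -2.679, 0.002]
force: [0.4, 0.4, -1.2]
grip_width: 0.544
grasp_force: 20.0
t 37.9 grasp mm [439.   20.4 170.1] psi 117.1 tilt -1.000 w 50.0 mm gf 20.0 F [ 0.4  0.4 -1.2]
  rows cm [15.88  8.88  4.5 ] twist 0.255
```

```bash
python3 -m handwheel '[[[4,4,2.2,0,0.1],[4,8,4.4,0,0.2],[4,12,6.6,0,0.255],[4,15.8,8.9,0,0.255],[4,15.8,8.9,2,0.255],[4,15.8,8.9,4.5,0.255],[4,15.8,8.9,4.5,0.255],[4,15.8,8.9,4.5,0.255]]]'; python3 -c "
from h import *
to((445.6,202.2,80,102.5))"
```

```text
time: 38.7
ee_pos: [0.4482, 0.1997, 0.2972]
ee_rot: [-1.972, -2.444, 0.003]
force: [-0.2, 0.3, -1.5]
grip_width: 0.541
grasp_force: 20.0
t 38.7 grasp mm [447.8 199.5 125.8] psi 102.2 tilt -1.000 w 49.8 mm gf 20.0 F [-0.2  0.3 -1.5]
  rows cm [ 0.32 -0.15  4.58] twist -0.005
```

```bash
python3 -m handwheel '[[[4,0.3,-0.15,0.6,0],[4,0.3,-0.15,1.1,0],[4,0.3,-0.15,1.5,0],[4,0.3,-0.15,1.9,0],[4,0.3,-0.15,2.3,0],[4,0.3,-0.15,2.6,0],[4,0.3,-0.15,2.6,0]]]' 8; python3 -m handwheel '[[[4,0,0,0.3,0],[4,0,0,0.6,0],[4,0,0,0.9,0],[4,0,0,1.2,0],[4,0,0,1.6,0],[4,0,0,1.6,0],[4,0,0,1.6,0]]]'; python3 -c "
from h import *
to((446.3,199.0,77.6,102.5))"
```

```text
time: 39.4
ee_pos: [0.4459, 0.2035, 0.2713]
ee_rot: [-1.972, -2.445, 0.0]
force: [0.2, 0.3, -0.2]
grip_width: 0.545
grasp_force: 8.0
time: 40.1
ee_pos: [0.4458, 0.2034, 0.2554]
ee_rot: [-1.972, -2.445, 0.001]
force: [0.5, -0.0, -0.5]
grip_width: 0.547
grasp_force: 8.0
t 40.1 grasp mm [445.7 203.3  84. ] psi 102.2 tilt -1.000 w 50.3 mm gf 8.0 F [ 0.5 -0.  -0.5]
  rows cm [-0.44 -0.03  0.64] twist -0.005
```

```bash
python3 -m handwheel '[[[4,0,0,0.2,0],[4,-0.1,0,0.35,0],[4,-0.2,0,0.45,0],[4,-0.3,0,0.52,0],[4,-0.4,0,0.6,0],[4,-0.44,0,0.64,0],[4,-0.44,0,0.64,0],[4,-0.44,0,0.64,0]]]'; python3 -c "
from h import *
to((446.3,199.0,77.6,102.5))"
```

```text
time: 40.9
ee_pos: [0.4469, 0.1991, 0.2492]
ee_rot: [1.972, 2.445, -0.0]
force: [0.5, -1.5, -0.4]
grip_width: 0.541
grasp_force: 8.0
t 40.9 grasp mm [446.8 199.   77.8] psi 102.2 tilt -1.000 w 49.7 mm gf 8.0 F [ 0.5 -1.5 -0.4]
  rows cm [ 0.01 -0.05  0.02] twist -0.005
```

```bash
python3 -m handwheel '[[[4,0,0,0.1,0],[4,-0.1,0,0.17,0],[4,-0.1,0,0.17,0],[6.5,-0.1,0,0.17,0],[6.5,-0.1,0,0.17,0],[6.5,-0.1,0,0.17,0],[6.5,-0.1,0,-1,0],[6.5,-0.1,0,-4,0]]]'; python3 -m handwheel '[[[6.5,0,0,-4,0],[6.5,0,0,-8,0],[6.5,0,0,-12,0],[6.5,-5,0,-12,0],[6.5,-10,0,-12,0],[6.5,-15,0,-12,0],[6.5,-20,0,-12,0],[6.5,-25,0,-12,0]]]'; python3 -c "
from h import *
to()
p,d=grab_frame('top'); slopefit(p); p2,d=grab_frame('scene')
a=cv2.resize(p[155:255,245:345],(400,400),interpolation=cv2.INTER_NEAREST); b=cv2.resize(p2[160:260,230:330],(400,400),interpolation=cv2.INTER_CUBIC)
save('pics/t4.png',np.hstack([a,b]),1)"
```

```text
time: 41.7
ee_pos: [0.4462, 0.1978, 0.2883]
ee_rot: [-1.971, -2.444, 0.006]
force: [0.1, 0.1, 0.8]
grip_width: 0.708
grasp_force: 0.0
time: 42.5
ee_pos: [0.4999, -0.048, 0.4103]
ee_rot: [1.971, 2.445, 0.001]
force: [0.9, 0.1, -0.6]
grip_width: 0.705
grasp_force: 0.0
t 42.5 grasp mm [500.1 -48.  238.9] psi 102.2 tilt -1.000 w 64.8 mm gf 0.0 F [ 0.9  0.1 -0.6]
slope s,t 53.8 -67.9 range s [ -0.  106.2] t [-90.  -45.8] yaw 0.5 size [ 45.2 109.6]
```

View pics/t4.png

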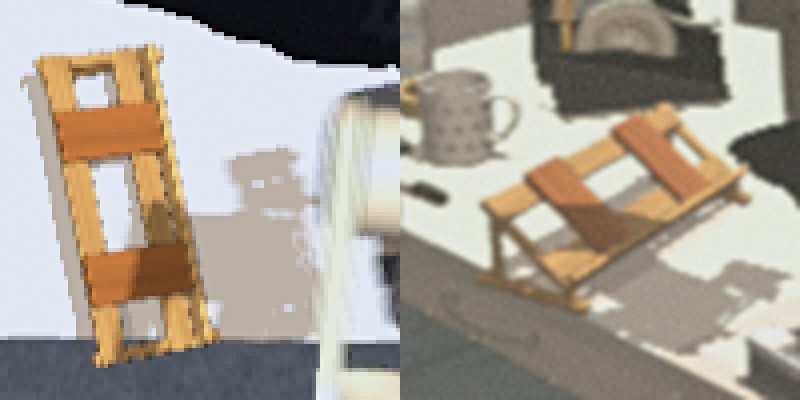

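Both blanks lean on the rack, at (110,130) and (140,275) in the left panel. I'll move clear and measure the second one and the crank.

```bash
python3 -m handwheel '[[[6.5,-5,0,-3,0],[6.5,-10,0,-6,0],[6.5,-15,0,-6,0],[6.5,-20,0,-6,0],[6.5,-25,0,-6,0],[6.5,-30,0,-6,0],[6.5,-35,0,-6,0],[6.5,-40,0,-6,0]]]'; python3 -m handwheel '[[[6.5,0,0,0,0],[6.5,0,0,0,0]]]'; python3 -c "
from h import *
to()
for i in range(2):
  p,d=grab_frame('top'); slopefit(p)
z=cloud('top',d); m=(z[...,2]>.118)&(z[...,2]<.16)&(z[...,0]>.57)&(z[...,0]<.63)&(z[...,1]<-.2)&(z[...,1]>-.3); print(m.sum(), z[m].mean(0))"
```

```text
time: 43.4
ee_pos: [0.5819, -0.4238, 0.47]
ee_rot: [1.972, 2.446, 0.001]
force: [0.0, -0.0, 0.0]
grip_width: 0.707
grasp_force: 0.0
time: 43.6
ee_pos: [0.5816, -0.4229, 0.4689]
ee_rot: [-1.973, -2.443, -0.001]
force: [-0.4, 0.3, 0.2]
grip_width: 0.706
grasp_force: 0.0
t 43.6 grasp mm [ 581.5 -422.7  297.5] psi 102.2 tilt -1.000 w 65.0 mm gf 0.0 F [-0.4  0.3  0.2]
slope s,t 53.6 -68.1 range s [-1.00e-01  1.06e+02] t [-90.  -46.3] yaw 0.2 size [ 44.8 109.1]
slope s,t 53.7 70.8 range s [  0.4 106. ] t [47.9 92.9] yaw 0.6 size [ 45.4 109.5]
slope s,t 53.6 -68.1 range s [-1.00e-01  1.06e+02] t [-90.  -46.3] yaw 0.2 size [ 44.8 109.1]
slope s,t 53.9 70.9 range s [  0.5 106. ] t [48.4 92.9] yaw 0.2 size [ 45.3 109. ]
30 [ 0.60187034 -0.25284135  0.13349152]
```

```bash
python3 -c "
from cell import workorder
print(workorder.finish_job())"
```

```text
the job is handed in; nothing more can be done
None
```

The job is handed in: both blanks present (there was no third) went through the nests for four clockwise crank turns, ending about 0.03 rad short of the pointer with no overshoot by my measurements, and both now lean home on the rack with their lower ends on the ledge.

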